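# Turn the compression rig round for a batch of cores

## Robot

A 6-joint arm with a two-finger parallel gripper is mounted at the origin on the work surface. World frame = base frame: x ahead of the robot, y to its left, z up, the work surface at z = 0. Lengths are in m, angles in rad, forces in N, time in s.
With the tool pointing down it reaches from about 0.25 to 0.8 m from the base axis. Payload 8.5 kg.
Tool frame: the origin (TCP) lies at the very end of the fingers, on their centre line; the grasp point (between the pads) lies 19 mm behind it; z points along the fingers, y is the direction in which the jaws open and shut (so a half turn about z gives the same grasp; the last joint's range is limited). The gripper opens to 85 mm and grips with 20 to 120 N. Pads are 22 mm wide; open, the fingers measure 114 mm over their backs; the gripper's body (76 mm by 85 mm) begins 54 mm behind the grasp point. The pads swing forward as they close: fully open they stand 13 mm farther back than shut.
Start: joints at [-1.261, 0.238, -0.013, 1.319, 0, 1.571], TCP at [0.16, -0.5, 0.231] pointing down, gripper open.
Joint ranges: [-2.66, 2.66], [-1.03, 1.9], [-1.14, 1.46], [-1.82, 2.27], [-1.45, 1.34], [-3.14, 3.14]. Speed limits (rad/s): [2.22, 2.22, 2.79, 3.14, 3.14, 3.14].

## Interface

Orientations are given as a rotation vector (axis times angle).
In Python, from station import r gives the robot as it stands.
- The arm moves only by the shell command python3 -m jog 'ROWS' [FORCE]. ROWS is a JSON object of lists of equal length, an entry for each row: "linear": the shift along the tool's x, y, z normalised to -1 to 1, where 1 is 30 mm, a list of three; "rot": the turn, a rotation vector about the tool's x, y, z normalised to -1 to 1, where 1 is 5 degrees, a list of three; "fingers": the closure, from -1 (fully open) to 1 (shut). A call has exactly 8 rows; each row shifts and turns the pose as measured when the row begins, along the tool's axes as they then stand; what a row does not reach is not made up. A row lasts 1/10 s, in which the tool goes at most 50 mm and 8.59 degrees, less where a joint would pass 70% of its speed; a pose out of reach is approached as far as the arm can. A call with a number of a shift or a turn outside -1 to 1 is refused whole. A call with a gripper value outside its range is refused whole. The fingers move at their own pace and stop on an object; FORCE is the grip in N (left out, the last holds). Time passes only in rows, so rows that do not move let the fingers close, or fill a call up. It gives the time, the measured TCP pose, the force and the opening at its end, in the units of the state.
- r.sense(): the state, without advancing time (a new reading comes with each control period).
- r.grab_frame(name): name is "side" or "top"; returns a dict with "frame" (480x640x3 uint8, blue, green, red), "mtx" (3x3 intrinsics, pixels), "cam_to_world" (4x4, takes a point from camera to world coordinates). Camera axes: x right, y down, z forward; pixel columns grow to the right and rows downward; lengths in m; the calibration is good to about 2 mm. A picture is of the moment at which its call begins. There is no depth.
- r.close_job(): hands the job in, once; it reports no verdict.
Trained networks look in the newest picture that a camera, given by its name, has taken for a name from the list of things; names that differ only in an ending like _2 or _b are one class to them, and where a whole thing is asked for, a point or a joint stands for the part that bears it (a point fixed in the world has none). Each returns a list of dicts, best first, with "conf" (0 to 1); they miss things now and then, are a little off and sometimes report something else, mostly with a low value. They report only what shows in the picture. A call takes as long as a camera call.
- r.look_for(camera, label): "centre" ([x, y, z] in m, in world coordinates, good to about 4 mm: the middle of the surface that is visible of it).
- r.outline_of(camera, label): "mask" (480x640 bool, what is visible of it).
- r.landmark_of(camera, label): "centre" ([x, y, z] in m, in world coordinates, good to about 4 mm: a listed point, or the origin of a listed thing).
The state is a dict: "time": time; "joints": joint angles; "dq": joint speeds; "joint_efforts": joint torques, N m; "tcp_pos": TCP position; "tool_rot": TCP orientation; "ft_force": force on the tool from outside, world axes, zero at the start; "ft_torque": the same for the moment, N m; "width": finger opening in m.
Only numpy, scipy, OpenCV 4.12 (cv2) and the standard library are available. Lean on these libraries where they do the work, as an engineer would, in place of code of your own. Each camera call takes 0.05 s, during which the arm holds its last target. There are 200 camera calls.

## Task

The brick test is over: throw the crushed red brick half off the platen carriage into the galvanised bin, lay the grey steel platen flat on the carriage and turn the cam lever just far enough that its red sprung nose nips the platen against both stop pins, without overrunning it. Then load every grey core with a white ring that stands on the bench into the sample changer, upright: each one goes into the pocket standing at the red-and-yellow loading mark, and after each core, the last one too, turn the wheel one click clockwise, so that the next empty pocket comes to the mark. Leave the other things on the bench where they are.

Things in the scene. Friction and masses are not known exactly. Their poses are not given: they have to be found in the camera images.
- bed: Platen carriage: steel bed plate 160 x 215 mm, top 30 mm above the bench, fixed. Origin at z = 0 under the nominal platen place. Cam clamp at its -y end, fence with stop pins at its +y end, platen between. Slide and red nose run along its y axis: 36 mm wide, top 52 mm above the bench. With the lever open (cam 0) the flat nose face stands at y = -46 mm.
- seat (a point): On the bed's top face: where the centre of the platen's underside lies once it touches both stop pins (axes as the bed). It moves with the yellow fence, locked 0 to 7 mm from the bed's origin towards the cam, so 7 to 14 mm of gap are to be taken up. The steel stop pins, 12 mm thick, 19 mm tall, stand 24 mm either side in x and 29 mm to +y.
- cam (a joint): Cam lever angle, rad, 0 (open, lever along the bed's -x) to 2.0, growing counter-clockwise from above (1.57: lever along the bed's -y). Pivot: vertical, on the bed's y axis at y = -90 mm. Stays where left; stiff, about 5 N at the handle, 3 N more when nipping. Moves slide and nose to +y by 11 mm per rad. Starts at 0 to 0.2.
- cam_handle (a point): Centre of the lever's upright black grip: cylinder 20 mm in diameter, 64 to 100 mm above the bench; this point 82 mm above the bench, 110 mm from the pivot. The lever itself is a flat bar 16 mm wide, 55 to 65 mm above the bench.
- nose (a joint): How far the red sprung nose is pressed back into the slide, m, 0 (free) to 0.007. 0 while it touches nothing or merely pushes the platen along; once the platen is against both pins it gives at 6 N per mm above a preload of 5 N. Nipped just enough: 0.001 to 0.004. Beyond 0.0055 is overrun.
- brick: Crushed red brick half: a lump 58 mm (own x) by 50 mm (own y), 40 mm high with a broken top up to 58 mm, 0.3 kg; lies on the carriage between nose and fence. Origin at the centre of its underside. Its two flat x faces are 58 mm apart; grip it across x, since along y the clamp is in the way.
- platen: Grey steel platen disc, 64 mm in diameter, 26 mm thick, about 0.6 kg, plain rim, shallow recess in the top; lies flat on the bench. Origin at the centre of its underside, z up.
- bin_mouth (a point): Centre of the mouth of the galvanised tilting bin beyond the bench's right-hand end: 252 x 212 mm clear (x, y), rim 15 mm above the bench, 200 mm deep; does not move when used.
- mark (a point): The loading place: centre of the floor, 32 mm above the bench, of the pocket that stands at the loading mark, 80 mm from the wheel's axis; its own -x points outwards, away from the axis. The changer has a fixed blue round base 236 mm in diameter; the mark is a yellow block with a red diamond, 28 mm tall, just outside the wheel, 131 mm from the axis at its outside.
- wheel (a joint): Angle of the changer's wheel, rad, growing clockwise seen from above; 0 at the start, with pocket 0 at the mark. A sprung detent draws it to every multiple of 1.047 (60 degrees, one click) from up to about 0.4 rad either side; peak torque about 0.3 N m. Turned by the bar grip on its hub.
- wheel_grip (a point): Middle of the wheel's black bar grip on the axis, 90 mm above the bench: a bar 14 mm wide (this point's x), 42 mm long (y), from 68 to 104 mm above the bench; it turns with the wheel.
- pocket0 (a point): Centre of the floor of pocket 0 of the wheel, 32 mm above the bench. Each of the six pockets is a round cup, 53 mm inside, 59 mm outside, 12 mm deep (rim 44 mm above the bench), 80 mm from the axis. It comes to the mark at wheel angle 0.000.
- pocket1 (a point): Centre of the floor of pocket 1 of the wheel, 32 mm above the bench. It comes to the mark at wheel angle 1.047.
- pocket2 (a point): Centre of the floor of pocket 2 of the wheel, 32 mm above the bench. It comes to the mark at wheel angle 2.094.
- core1: Grey concrete core with a white paint ring, 42 mm in diameter, 42 mm tall, about 0.14 kg, standing upright on the bench. Origin at the centre of its underside, z up along its axis. Two or three such cores are there; None throughout if absent.
- core2: Grey concrete core with a white paint ring, 42 mm in diameter, 42 mm tall, about 0.14 kg, standing upright on the bench. Origin at the centre of its underside, z up along its axis. Two or three such cores are there; None throughout if absent.
- core3: Grey concrete core with a white paint ring, 42 mm in diameter, 42 mm tall, about 0.14 kg, standing upright on the bench. Origin at the centre of its underside, z up along its axis. Two or three such cores are there; None throughout if absent.
- stopwatch: Green stopwatch, 54 mm across, 16 mm thick, on the bench between carriage and changer: not part of the job.
- cone: Aluminium cone, 72 mm base, 78 mm tall: not part of the job.
- brush: Bench brush, 200 mm long, lying: not part of the job.
- spanner: Spanner, 180 mm long, lying: not part of the job.
- marker: Yellow paint marker, 145 mm long, lying: not part of the job.
- tape: Yellow tape measure, 66 x 34 x 62 mm: not part of the job.
- chip: Small red brick chip, 40 x 30 x 22 mm: not part of the job.

How it is judged:
On the way, in this order (a step that is already met when the one before it is completed fails the run):
1. the brick half is in the bin and the platen lies on the carriage, nipped by the cam against both stop pins (nose pressed back 0.7 to 4.3 mm) (x of brick in the frame of bin_mouth between -0.13 and 0.13 m and y of brick in the frame of bin_mouth between -0.11 and 0.11 m and z of brick in the frame of bin_mouth below -0.02 m and horizontal distance between platen and seat below 0.004 m and z of platen in the frame of seat below 0.005 m and angle between platen's own z axis and vertical below 0.08 rad and value of joint nose between 0.0007 and 0.0043 m), for 0.3 s.
2. a core stands in pocket 0 with the wheel still at its first position (((horizontal distance between core1 and pocket0 below 0.008 m and z of core1 in the frame of pocket0 below 0.006 m and angle between core1's own z axis and vertical below 0.2 rad) or (horizontal distance between core2 and pocket0 below 0.008 m and z of core2 in the frame of pocket0 below 0.006 m and angle between core2's own z axis and vertical below 0.2 rad) or (horizontal distance between core3 and pocket0 below 0.008 m and z of core3 in the frame of pocket0 below 0.006 m and angle between core3's own z axis and vertical below 0.2 rad)) and value of joint wheel between -0.12 and 0.12 rad), for 0.3 s.
3. the wheel stands one click further with that core in it (((horizontal distance between core1 and pocket0 below 0.008 m and z of core1 in the frame of pocket0 below 0.006 m and angle between core1's own z axis and vertical below 0.2 rad) or (horizontal distance between core2 and pocket0 below 0.008 m and z of core2 in the frame of pocket0 below 0.006 m and angle between core2's own z axis and vertical below 0.2 rad) or (horizontal distance between core3 and pocket0 below 0.008 m and z of core3 in the frame of pocket0 below 0.006 m and angle between core3's own z axis and vertical below 0.2 rad)) and value of joint wheel between 0.927198 and 1.1672 rad), for 0.2 s.
4. a core stands in pocket 1, now at the mark (all of step 3 and ((horizontal distance between core1 and pocket1 below 0.008 m and z of core1 in the frame of pocket1 below 0.006 m and angle between core1's own z axis and vertical below 0.2 rad) or (horizontal distance between core2 and pocket1 below 0.008 m and z of core2 in the frame of pocket1 below 0.006 m and angle between core2's own z axis and vertical below 0.2 rad) or (horizontal distance between core3 and pocket1 below 0.008 m and z of core3 in the frame of pocket1 below 0.006 m and angle between core3's own z axis and vertical below 0.2 rad))), for 0.3 s.
5. the wheel stands at the second click and every core stands in a pocket (a third core is loaded at this position) (value of joint wheel between 1.9744 and 2.2144 rad and ((horizontal distance between core1 and pocket0 below 0.008 m and z of core1 in the frame of pocket0 below 0.006 m and angle between core1's own z axis and vertical below 0.2 rad) or (horizontal distance between core1 and pocket1 below 0.008 m and z of core1 in the frame of pocket1 below 0.006 m and angle between core1's own z axis and vertical below 0.2 rad) or (horizontal distance between core1 and pocket2 below 0.008 m and z of core1 in the frame of pocket2 below 0.006 m and angle between core1's own z axis and vertical below 0.2 rad)) and ((horizontal distance between core2 and pocket0 below 0.008 m and z of core2 in the frame of pocket0 below 0.006 m and angle between core2's own z axis and vertical below 0.2 rad) or (horizontal distance between core2 and pocket1 below 0.008 m and z of core2 in the frame of pocket1 below 0.006 m and angle between core2's own z axis and vertical below 0.2 rad) or (horizontal distance between core2 and pocket2 below 0.008 m and z of core2 in the frame of pocket2 below 0.006 m and angle between core2's own z axis and vertical below 0.2 rad)) and ((horizontal distance between core3 and pocket0 below 0.008 m and z of core3 in the frame of pocket0 below 0.006 m and angle between core3's own z axis and vertical below 0.2 rad) or (horizontal distance between core3 and pocket1 below 0.008 m and z of core3 in the frame of pocket1 below 0.006 m and angle between core3's own z axis and vertical below 0.2 rad) or (horizontal distance between core3 and pocket2 below 0.008 m and z of core3 in the frame of pocket2 below 0.006 m and angle between core3's own z axis and vertical below 0.2 rad))), for 0.3 s.
At the end, for the whole second after the job is handed in: Brick in the bin; platen flat, within 4 mm of the seat, nose pressed back 0.7 to 4.3 mm; every core upright in its own pocket (8 mm), the first pockets filled without a gap; wheel within 0.12 rad of a click, last core one click past the mark, empty pocket at the mark; all at rest (all of step 1 and ((horizontal distance between core1 and pocket0 below 0.008 m and z of core1 in the frame of pocket0 below 0.006 m and angle between core1's own z axis and vertical below 0.2 rad) or (horizontal distance between core1 and pocket1 below 0.008 m and z of core1 in the frame of pocket1 below 0.006 m and angle between core1's own z axis and vertical below 0.2 rad) or (horizontal distance between core1 and pocket2 below 0.008 m and z of core1 in the frame of pocket2 below 0.006 m and angle between core1's own z axis and vertical below 0.2 rad)) and ((horizontal distance between core2 and pocket0 below 0.008 m and z of core2 in the frame of pocket0 below 0.006 m and angle between core2's own z axis and vertical below 0.2 rad) or (horizontal distance between core2 and pocket1 below 0.008 m and z of core2 in the frame of pocket1 below 0.006 m and angle between core2's own z axis and vertical below 0.2 rad) or (horizontal distance between core2 and pocket2 below 0.008 m and z of core2 in the frame of pocket2 below 0.006 m and angle between core2's own z axis and vertical below 0.2 rad)) and ((horizontal distance between core3 and pocket0 below 0.008 m and z of core3 in the frame of pocket0 below 0.006 m and angle between core3's own z axis and vertical below 0.2 rad) or (horizontal distance between core3 and pocket1 below 0.008 m and z of core3 in the frame of pocket1 below 0.006 m and angle between core3's own z axis and vertical below 0.2 rad) or (horizontal distance between core3 and pocket2 below 0.008 m and z of core3 in the frame of pocket2 below 0.006 m and angle between core3's own z axis and vertical below 0.2 rad)) and ((horizontal distance between core1 and pocket0 below 0.008 m and z of core1 in the frame of pocket0 below 0.006 m and angle between core1's own z axis and vertical below 0.2 rad) or (horizontal distance between core2 and pocket0 below 0.008 m and z of core2 in the frame of pocket0 below 0.006 m and angle between core2's own z axis and vertical below 0.2 rad) or (horizontal distance between core3 and pocket0 below 0.008 m and z of core3 in the frame of pocket0 below 0.006 m and angle between core3's own z axis and vertical below 0.2 rad)) and ((horizontal distance between core1 and pocket1 below 0.008 m and z of core1 in the frame of pocket1 below 0.006 m and angle between core1's own z axis and vertical below 0.2 rad) or (horizontal distance between core2 and pocket1 below 0.008 m and z of core2 in the frame of pocket1 below 0.006 m and angle between core2's own z axis and vertical below 0.2 rad) or (horizontal distance between core3 and pocket1 below 0.008 m and z of core3 in the frame of pocket1 below 0.006 m and angle between core3's own z axis and vertical below 0.2 rad)) and horizontal distance between each of core1, core2, core3 and mark above 0.065 m and (horizontal distance between core1 and mark between 0.065 and 0.095 m or horizontal distance between core2 and mark between 0.065 and 0.095 m or horizontal distance between core3 and mark between 0.065 and 0.095 m) and (value of joint wheel between 1.9744 and 2.2144 rad or value of joint wheel between 3.02159 and 3.26159 rad) and linear speed of each of brick, platen, core1, core2, core3 below 0.03 m/s); the robot touches nothing.
It fails at once if the cam is overrun: the nose is pressed back more than 5.5 mm by the turned lever (value of joint nose above 0.0055 m and value of joint cam above 0.7 rad).
It fails at once if the fingers put a core into a pocket that has not yet come to the loading mark ((value of joint wheel below 0.523599 rad and (((horizontal distance between core1 and pocket1 below 0.008 m and z of core1 in the frame of pocket1 below 0.006 m and angle between core1's own z axis and vertical below 0.2 rad) and contact force between the fingers and core1 above 0.3 N) or ((horizontal distance between core2 and pocket1 below 0.008 m and z of core2 in the frame of pocket1 below 0.006 m and angle between core2's own z axis and vertical below 0.2 rad) and contact force between the fingers and core2 above 0.3 N) or ((horizontal distance between core3 and pocket1 below 0.008 m and z of core3 in the frame of pocket1 below 0.006 m and angle between core3's own z axis and vertical below 0.2 rad) and contact force between the fingers and core3 above 0.3 N))) or (value of joint wheel below 1.5708 rad and (((horizontal distance between core1 and pocket2 below 0.008 m and z of core1 in the frame of pocket2 below 0.006 m and angle between core1's own z axis and vertical below 0.2 rad) and contact force between the fingers and core1 above 0.3 N) or ((horizontal distance between core2 and pocket2 below 0.008 m and z of core2 in the frame of pocket2 below 0.006 m and angle between core2's own z axis and vertical below 0.2 rad) and contact force between the fingers and core2 above 0.3 N) or ((horizontal distance between core3 and pocket2 below 0.008 m and z of core3 in the frame of pocket2 below 0.006 m and angle between core3's own z axis and vertical below 0.2 rad) and contact force between the fingers and core3 above 0.3 N)))).
It fails at once if one of the other things on the bench is pushed more than 30 mm away (distance of any of stopwatch, cone, brush, spanner, marker, tape, chip from where it was at the start of the episode above 0.03 m).
Of core1, core2, core3 only 2 to 3 are there at a start; the rules pass over those that are not, and their reading is None.
At some moment in a run one of brick, core1, core2, core3 may be knocked a few centimetres aside while the robot is not near it.
It also fails if it takes over 210 s, if anything falls off the work surface, if the arm or the gripper's body presses on something with over 40 N, if the wrist force passes 120 N, or if a joint passes its speed limit or range.

## Working session

There is one attempt and no reset: what is moved stays moved. The work goes in short steps, Python scripts to look and compute and a shell command to move; the robot and the scene stay as the last step left them, time stands still between calls to the robot, and variables do not carry over. Pictures are saved under pics/ and viewed, on a budget of 14 in all, crops included, one or two more only if the job needs it, and the job is handed in when it is done.

```bash
ls; mkdir -p pics; python3 - <<'E'
from station import r
import cv2,numpy as np
print(r.sense())
for c in ("side","top"):
    f=r.grab_frame(c); cv2.imwrite(f"pics/{c}0.png",f["frame"]); print(c,f["mtx"].round(1).tolist(),f["cam_to_world"].round(3).tolist())
for l in "bed seat cam_handle brick platen bin_mouth mark wheel_grip pocket0 pocket1 pocket2 core1 stopwatch cone brush spanner marker tape chip".split():
    for c in ("top","side"):
        print(l,c,[(np.round(d["centre"],3).tolist(),round(d["conf"],2)) for d in r.landmark_of(c,l)][:4])
E
```

```text
pics
{'time': 0.0, 'joints': array([-1.26098278e+00,  2.38774231e-01, -1.42800192e-02,  1.31919545e+00,
        2.44157969e-05,  1.57080198e+00]), 'dq': array([-2.44659983e-05,  6.93555470e-04, -1.38097820e-03, -9.76558668e-04,
        1.05091140e-03, -1.53677284e-03]), 'joint_efforts': array([ 2.77259474e-03, -5.38781512e+01,  3.46439123e+01,  1.82225578e-02,
        2.29695388e-04,  7.84731427e-07]), 'tcp_pos': array([ 0.15993933, -0.49959548,  0.23067103]), 'tool_rot': array([-3.10255383e+00, -4.84479077e-01,  3.14201123e-04]), 'ft_force': array([ 0.08963024, -0.07408905,  0.32575324]), 'ft_torque': array([0.01299126, 0.00322165, 0.00119215]), 'width': 0.08548179820372587}
side [[618.2, 0.0, 322.2], [0.0, 618.2, 240.0], [0.0, 0.0, 1.0]] [[-0.969, -0.186, 0.165, 0.321], [-0.248, 0.724, -0.644, 1.013], [-0.0, -0.665, -0.747, 1.256], [0.0, 0.0, 0.0, 1.0]]
top [[471.9, 0.0, 311.0], [0.0, 471.9, 235.7], [0.0, 0.0, 1.0]] [[-0.028, -0.99, 0.136, 0.384], [-1.0, 0.029, 0.008, 0.001], [-0.011, -0.136, -0.991, 1.448], [0.0, 0.0, 0.0, 1.0]]
bed top [([0.62, -0.117, -0.001], 0.94), ([0.429, 0.
[... 1978 characters left out ...]
]
cone top [([0.726, 0.057, 0.005], 0.79)]
cone side [([0.728, 0.052, 0.002], 0.88), ([0.431, 0.183, 0.002], 0.7), ([0.624, 0.452, 0.001], 0.49), ([0.541, 0.064, 0.001], 0.17)]
brush top [([0.788, -0.119, 0.004], 0.85)]
brush side [([0.801, -0.119, -0.002], 0.94)]
spanner top [([0.657, 0.183, 0.027], 0.35)]
spanner side [([0.44, -0.282, 0.001], 0.75)]
marker top [([0.62, 0.452, 0.005], 0.68)]
marker side [([0.542, 0.062, 0.001], 0.16)]
tape top [([0.376, 0.482, 0.003], 0.64), ([0.724, 0.054, 0.005], 0.39)]
tape side [([0.376, 0.48, -0.002], 0.72), ([0.557, 0.272, 0.031], 0.48)]
chip top [([0.73, -0.283, -0.001], 0.62), ([0.554, 0.28, 0.034], 0.36)]
chip side [([0.732, -0.282, -0.001], 0.59)]
```

View pics/top0.png

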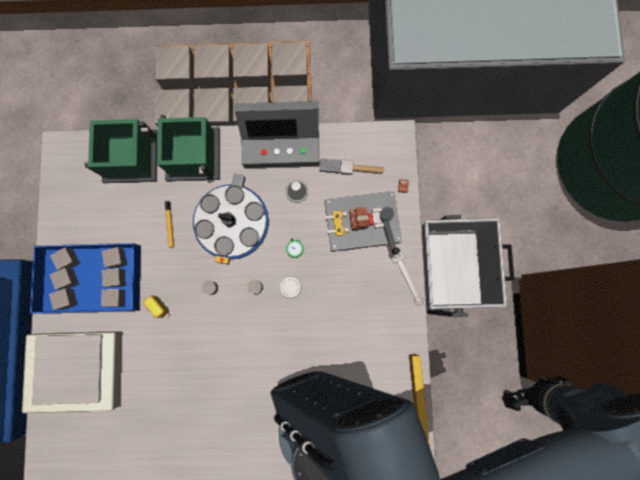

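View pics/side0.png

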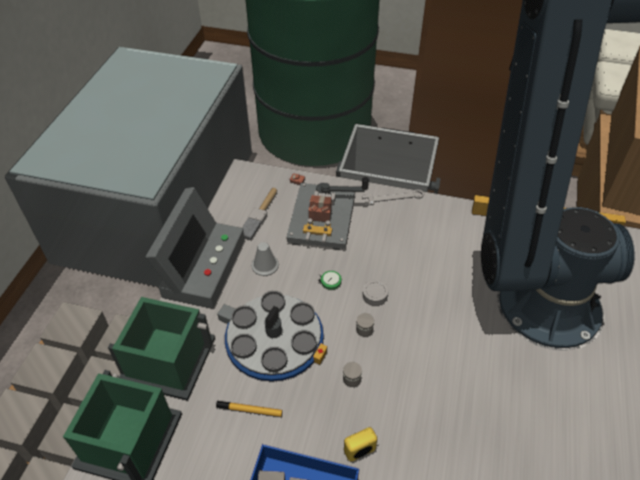

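Top view: bed at (362,222), lever running down to (392,250), bin (465,263), platen (290,287), two cores at (210,288) and (255,287), changer (230,220) with its mark at (222,260). The side view agrees and shows no third core. Next I'll get the orientations.

```bash
cat > h.py <<'E'
from station import r
import cv2,numpy as np
from scipy.spatial.transform import Rotation as R
def rays(f,px,z):
    px=np.asarray(px,float).reshape(-1,2); T=f["cam_to_world"]
    d=np.c_[px,np.ones(len(px))]@np.linalg.inv(f["mtx"]).T@T[:3,:3].T; o=T[:3,3]
    return (o+d*((z-o[2])/d[:,2])[:,None])[:,:2]
def rect(c,f,label,z,k=0):
    m=r.outline_of(c,label)
    if not m: return None
    p=rays(f,np.argwhere(m[k]["mask"])[:,::-1],z)
    q=cv2.minAreaRect((p*1000).astype(np.float32))
    return np.round(np.array(q[0])),np.round(q[1]),round(q[2],1),round(m[k]["conf"],2)
def lm(label,cams=("top","side"),n=1,near=None,rad=.05):
    P=[]
    for c in cams:
        for _ in range(n):
            r.grab_frame(c)
            L=[d for d in r.landmark_of(c,label) if near is None or np.linalg.norm(np.array(d["centre"])[:2]-near)<rad]
            if L: P.append(L[0]["centre"])
    return np.round(P,4)
def go(x,y,z=None,yaw=None):
    "remaining shift in tool units of 30 mm and turn about tool z in units of 5 deg, TCP to x,y,z with tool y at yaw deg"
    s=r.sense(); M=R.from_rotvec(s["tool_rot"]).as_matrix(); p=s["tcp_pos"]
    d=np.array([x,y,p[2] if z is None else z])-p
    a=np.degrees(np.arctan2(M[1,1],M[0,1]))
    print("tcp",p.round(4),"yaw_y",a.round(2),"tilt",np.degrees(np.arccos(-M[2,2])).round(2),"F",s["ft_force"].round(1),"w",round(s["width"],4),"t",round(s["time"],1))
    print("  units now",(M.T@d/.03).round(2),"world mm",(d*1e3).round(1))
    if yaw is not None:
        e=(yaw-a+90)%180-90; M2=R.from_euler('z',e,degrees=True).as_matrix()@M
        print("  turn",round(-e/5,2),"units; shift after turn",(M2.T@d/.03).round(2))
E
python3 - <<'E'
from h import *
for c in ("top","side"):
    f=r.grab_frame(c)
    for l,z in (("bed",.03),("brick",.07),("cam_handle",.06),("wheel_grip",.104),("platen",.026)):
        print(c,l,rect(c,f,l,z))
for l in ("seat","bed"): P=lm(l,n=4,near=[.62,-.12],rad=.03); print(l,P.tolist(),P.mean(0))
E
```

```text
top bed (array([ 604., -146.]), array([195., 216.]), 5.5, 0.64)
top brick (array([ 622., -129.]), array([64., 54.]), 5.5, 0.95)
top cam_handle (array([ 585., -226.]), array([141.,  37.]), 11.1, 0.69)
top wheel_grip (array([621., 247.]), array([202., 203.]), 0.4, 0.68)
top platen (array([426.,  81.]), array([66., 63.]), 62.1, 0.87)
side bed (array([ 603., -161.]), array([195., 290.]), 5.1, 0.94)
side brick (array([ 618., -117.]), array([ 59., 102.]), 13.8, 0.61)
side cam_handle (array([ 582., -231.]), array([149.,  61.]), 16.4, 0.88)
side wheel_grip (array([615., 310.]), array([206., 209.]), 80.2, 0.74)
side platen (array([422.,  92.]), array([62., 77.]), 11.9, 0.96)
seat [[0.6193, -0.123, 0.0281], [0.6171, -0.1207, 0.028], [0.6173, -0.1219, 0.0288], [0.6173, -0.1218, 0.0278], [0.6215, -0.1212, 0.0278], [0.6176, -0.1215, 0.0281], [0.6209, -0.1202, 0.0264]] [ 0.61871429 -0.12147143  0.02785714]
bed [[0.6197, -0.1175, -0.0006], [0.6207, -0.1166, -0.0023], [0.622, -0.1174, -0.0017], [0.6198, -0.1164, -0.0003], [0.6202, -0.1186, -0.0005], [0.6191, -0.1205, -0.0015], [0.6161, -0.1198, 0.0017]] [ 0.61965714 -0.11811429 -0.00074286]
```

```bash
python3 -c "
from h import *
go(.623,-.134,.2,5.5)"
```

```text
tcp [ 0.16   -0.5     0.2313] yaw_y -72.25 tilt 0.01 F [ 1.  -0.2 -0.5] w 0.0855 t 4.2
  units now [18.42 -6.91  1.04] world mm [463.  366.  -31.3]
  turn -15.55 units; shift after turn [10.66 16.53  1.04]
```

```bash
Z='[0,0,0]'; python3 -m jog '{"linear":[[0,0,0],[0,0,0],[0,0,0],[0,0,0],[0,0,0],[0,0,0],[0,0,0],[0,0,0]],"rot":[[0,0,-1],[0,0,-1],[0,0,-1],[0,0,-1],[0,0,-1],[0,0,-1],[0,0,-1],[0,0,-1]],"fingers":[-1,-1,-1,-1,-1,-1,-1,-1]}' 60
python3 -m jog '{"linear":[[0,0,0],[0,0,0],[0,0,0],[0,0,0],[0,0,0],[0,0,0],[0,0,0],[0,0,0]],"rot":[[0,0,-1],[0,0,-1],[0,0,-1],[0,0,-1],[0,0,-1],[0,0,-1],[0,0,-1],[0,0,-1]],"fingers":[-1,-1,-1,-1,-1,-1,-1,-1]}'
python3 -m jog '{"linear":[[0.5,0.8,0],[0.5,0.8,0],[0.5,0.8,0],[0.5,0.8,0],[0.5,0.8,0],[0.5,0.8,0],[0.5,0.8,0],[0.5,0.8,0]],"rot":[[0,0,0],[0,0,0],[0,0,0],[0,0,0],[0,0,0],[0,0,0],[0,0,0],[0,0,0]],"fingers":[-1,-1,-1,-1,-1,-1,-1,-1]}'
python3 -c "
from h import *
go(.623,-.134,.15,5.5)"
```

```text
time: 5.0
tcp_pos: [0.16, -0.5, 0.2313]
tool_rot: [-2.731, -1.553, 0.0]
ft_force: [0.5, -0.4, -0.6]
width: 0.0856
time: 5.8
tcp_pos: [0.16, -0.5, 0.2313]
tool_rot: [-1.999, -2.424, -0.0]
ft_force: [-0.3, -0.2, 0.0]
width: 0.0853
time: 6.6
tcp_pos: [0.3289, -0.3423, 0.231]
tool_rot: [2.001, 2.42, -0.001]
ft_force: [-0.4, -0.6, -0.8]
width: 0.0854
tcp [ 0.3289 -0.3423  0.231 ] yaw_y 10.82 tilt 0.08 F [-0.4 -0.6 -0.8] w 0.0854 t 6.6
  units now [ 4.98 10.93  2.69] world mm [294.1 208.3 -81. ]
  turn 1.06 units; shift after turn [ 5.97 10.42  2.69]
```

```bash
python3 -m jog '{"linear":[[0,0,0],[0.5,0.87,0.1],[0.5,0.87,0.1],[0.5,0.87,0.1],[0.5,0.87,0.1],[0.5,0.87,0.1],[0.5,0.87,0.1],[0.5,0.87,0.1]],"rot":[[0,0,1],[0,0,0],[0,0,0],[0,0,0],[0,0,0],[0,0,0],[0,0,0],[0,0,0]],"fingers":[-1,-1,-1,-1,-1,-1,-1,-1]}'
python3 -m jog '{"linear":[[0.5,0.87,0.2],[0.5,0.87,0.2],[0.5,0.87,0.2],[0.5,0.87,0.2],[0.4,0.7,0.2],[0,0,0.5],[0,0,0],[0,0,0]],"rot":[[0,0,0],[0,0,0],[0,0,0],[0,0,0],[0,0,0],[0,0,0],[0,0,0],[0,0,0]],"fingers":[-1,-1,-1,-1,-1,-1,-1,-1]}'
python3 -c "
from h import *
go(.623,-.134,.04,5.5)
print(lm('brick'))"
```

```text
time: 7.4
tcp_pos: [0.5071, -0.2139, 0.2106]
tool_rot: [2.107, 2.324, -0.001]
ft_force: [0.2, 0.7, 0.1]
width: 0.0854
time: 8.2
tcp_pos: [0.633, -0.1226, 0.1626]
tool_rot: [2.102, 2.329, -0.001]
ft_force: [0.0, -0.5, -0.1]
width: 0.0857
tcp [ 0.633  -0.1226  0.1626] yaw_y 5.87 tilt 0.24 F [ 0.  -0.5 -0.1] w 0.0857 t 8.2
  units now [-0.33 -0.38  4.09] world mm [ -10.   -11.4 -122.6]
  turn 0.07 units; shift after turn [-0.33 -0.38  4.09]
[[ 0.6203 -0.1316  0.0288]]
```

```bash
python3 -m jog '{"linear":[[-0.33,-0.38,0.3],[0,0,0.7],[0,0,0.7],[0,0,0.7],[0,0,0.7],[0,0,0.7],[0,0,0.25],[0,0,0]],"rot":[[0,0,0],[0,0,0],[0,0,0],[0,0,0],[0,0,0],[0,0,0],[0,0,0],[0,0,0]],"fingers":[-1,-1,-1,-1,-1,-1,-1,-1]}'
python3 -m jog '{"linear":[[0,0,0],[0,0,0],[0,0,0],[0,0,0],[0,0,0],[0,0,0],[0,0,0],[0,0,0]],"rot":[[0,0,0],[0,0,0],[0,0,0],[0,0,0],[0,0,0],[0,0,0],[0,0,0],[0,0,0]],"fingers":[0,1,1,1,1,1,1,1]}' 60
python3 -c "
from h import *
go(.487,-.452,.2,5.5)
f=r.grab_frame('side');cv2.imwrite('pics/a.png',cv2.resize(f['frame'][150:330,220:460],None,fx=3,fy=3))"
```

```text
time: 9.2
tcp_pos: [0.6247, -0.1393, 0.0456]
tool_rot: [2.102, 2.314, 0.009]
ft_force: [0.6, -0.3, -0.1]
width: 0.0855
time: 10.0
tcp_pos: [0.6259, -0.1399, 0.0493]
tool_rot: [2.1, 2.311, 0.012]
ft_force: [-0.3, 0.0, -3.4]
width: 0.0571
tcp [ 0.6259 -0.1399  0.0493] yaw_y 5.5 tilt 1.16 F [-0.3  0.  -3.4] w 0.0571 t 10.0
  units now [-9.96 -5.52 -5.04] world mm [-138.9 -312.1  150.7]
  turn 0.0 units; shift after turn [-9.96 -5.52 -5.04]
```

View pics/a.png

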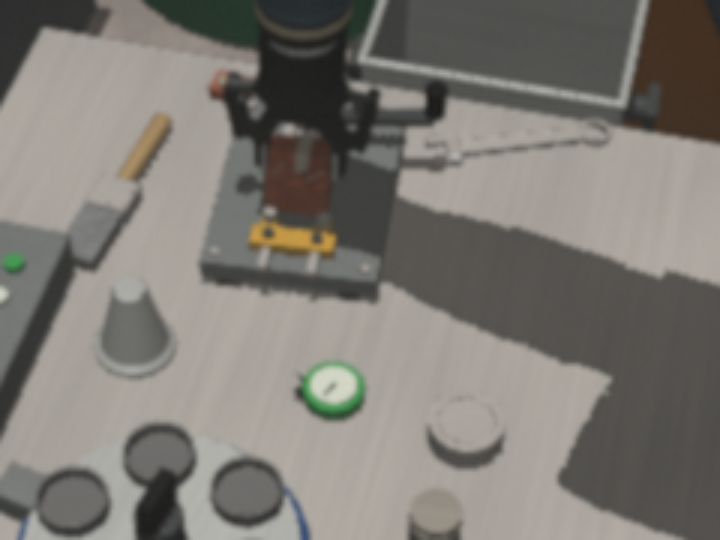

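The picture shows the jaws on the brick's flat faces at about (300,170), width 57 mm. I'll lift and carry it to the bin.

```bash
python3 -m jog '{"linear":[[0,0,-0.5],[0,0,-1],[0,0,-1],[0,0,-1],[0,0,-1],[0,0,-0.5],[-1,-0.55,0],[-1,-0.55,0]],"rot":[[0,0,0],[0,0,0],[0,0,0],[0,0,0],[0,0,0],[0,0,0],[0,0,0],[0,0,0]],"fingers":[1,1,1,1,1,1,1,1]}'
python3 -m jog '{"linear":[[-1,-0.55,0],[-1,-0.55,0],[-1,-0.55,0],[-1,-0.55,0],[-1,-0.55,0],[-1,-0.55,0],[-1,-0.55,0],[-1,-0.55,0]],"rot":[[0,0,0],[0,0,0],[0,0,0],[0,0,0],[0,0,0],[0,0,0],[0,0,0],[0,0,0]],"fingers":[1,1,1,1,1,1,1,1]}'
python3 -c "
from h import *
go(.487,-.452,.1,5.5)"
```

```text
time: 10.85
tcp_pos: [0.596, -0.1992, 0.2035]
tool_rot: [2.095, 2.32, 0.01]
ft_force: [0.4, -0.4, -3.9]
width: 0.0565
time: 11.65
tcp_pos: [0.4844, -0.4601, 0.2035]
tool_rot: [2.092, 2.322, 0.011]
ft_force: [0.1, -0.3, -3.8]
width: 0.0569
tcp [ 0.4844 -0.4601  0.2035] yaw_y 5.99 tilt 1.02 F [ 0.1 -0.3 -3.8] w 0.0569 t 11.7
  units now [0.28 0.06 3.45] world mm [   2.6    8.1 -103.5]
  turn 0.1 units; shift after turn [0.29 0.06 3.45]
```

```bash
python3 -m jog '{"linear":[[0.28,0,0.5],[0,0,1],[0,0,1],[0,0,1],[0,0,1],[0,0,0],[0,0,0],[0,0,0]],"rot":[[0,0,0],[0,0,0],[0,0,0],[0,0,0],[0,0,0],[0,0,0],[0,0,0],[0,0,0]],"fingers":[1,1,1,1,1,1,-1,-1]}'
python3 -m jog '{"linear":[[0,0,0],[0,0,0],[0,0,0],[0,0,0],[0,0,-1],[0,0,-1],[0,0,-1],[0,0,-1]],"rot":[[0,0,0],[0,0,0],[0,0,0],[0,0,0],[0,0,0],[0,0,0],[0,0,0],[0,0,0]],"fingers":[-1,-1,-1,-1,-1,-1,-1,-1]}'
python3 -c "
from h import *
P=lm('platen',n=2,near=[.425,.08]);print(P.tolist(),P.mean(0)); print(lm('brick',n=2))
go(.425,.08,.15,5.5)"
```

```text
time: 12.45
tcp_pos: [0.4833, -0.4598, 0.0661]
tool_rot: [2.098, 2.311, 0.009]
ft_force: [0.6, -0.0, -0.4]
width: 0.0829
time: 13.25
tcp_pos: [0.481, -0.4583, 0.1922]
tool_rot: [2.096, 2.31, 0.009]
ft_force: [-0.3, 0.4, 0.2]
width: 0.0853
[[0.4287, 0.0775, 0.0032], [0.4259, 0.0771, 0.0009], [0.4238, 0.0788, -0.0016], [0.4243, 0.0776, 0.0008]] [0.425675 0.07775  0.000825]
[[ 0.493  -0.4466 -0.1787]
 [ 0.4938 -0.4456 -0.1805]
 [ 0.7259  0.0504  0.0023]]
tcp [ 0.4811 -0.4585  0.1907] yaw_y 5.55 tilt 1.31 F [-0.5  0.9 -0.7] w 0.0855 t 14.1
  units now [18.06 -0.15  1.13] world mm [-56.1 538.5 -40.7]
  turn 0.01 units; shift after turn [18.06 -0.17  1.13]
```

```bash
cat >> h.py <<'E'
_go=go
def go(*a,**k):
    _go(*a,**k)
    M=R.from_rotvec(r.sense()["tool_rot"]).as_matrix(); v=np.cross(M[:,2],[0,0,-1])
    print("  level by rot",np.round(np.degrees(M.T@v)/5,2))
E
python3 -m jog '{"linear":[[1,0,0],[1,0,0],[1,0,0],[1,0,0],[1,0,0],[1,0,0],[1,0,0],[1,0,0]],"rot":[[0,0,0],[0,0,0],[0,0,0],[0,0,0],[0,0,0],[0,0,0],[0,0,0],[0,0,0]],"fingers":[-1,-1,-1,-1,-1,-1,-1,-1]}' 
python3 -m jog '{"linear":[[1,0,0],[1,0,0],[1,0,0],[1,0,0],[1,0,0],[1,0,0],[1,0,0],[1,0,0]],"rot":[[0,0,0],[0,0,0],[0,0,0],[0,0,0],[0,0,0],[0,0,0],[0,0,0],[0,0,0]],"fingers":[-1,-1,-1,-1,-1,-1,-1,-1]}' 
python3 -m jog '{"linear":[[0.9,0,0],[0.7,0,0],[0,0,0.3],[0,0,0.3],[0,0,0.3],[0,0,0],[0,0,0],[0,0,0]],"rot":[[0,0,0],[0,0,0],[0,0,0],[0,0,0],[0,0,0],[0,0,0],[0,0,0],[0,0,0]],"fingers":[-1,-1,-1,-1,-1,-1,-1,-1]}' 
python3 -c "
from h import *
go(.4255,.078,.007,5.5)"
```

```text
time: 14.85
tcp_pos: [0.4572, -0.2151, 0.1863]
tool_rot: [2.101, 2.303, 0.009]
ft_force: [-0.4, 0.5, 0.7]
width: 0.0854
time: 15.65
tcp_pos: [0.4337, 0.0332, 0.1846]
tool_rot: [2.099, 2.298, 0.014]
ft_force: [-0.5, 0.4, -0.5]
width: 0.0852
time: 16.45
tcp_pos: [0.4294, 0.0831, 0.155]
tool_rot: [2.097, 2.3, 0.015]
ft_force: [1.2, -1.3, 0.3]
width: 0.0853
tcp [0.4294 0.0831 0.155 ] yaw_y 5.3 tilt 1.78 F [ 1.2 -1.3  0.3] w 0.0853 t 16.4
  units now [-0.08 -0.28  4.93] world mm [  -3.9   -5.1 -148. ]
  turn -0.04 units; shift after turn [-0.08 -0.28  4.93]
  level by rot [ 0.31  0.18 -0.  ]
```

```bash
python3 -m jog '{"linear":[[0,0,0],[-0.16,-0.15,0],[0,0,1],[0,0,1],[0,0,1],[0,0,0.3],[0,0,0],[0,0,0]],"rot":[[0.31,0.18,0],[0,0,0],[0,0,0],[0,0,0],[0,0,0],[0,0,0],[0,0,0],[0,0,0]],"fingers":[-1,-1,-1,-1,-1,-1,-1,-1]}' 
python3 -c "
from h import *
go(.4255,.078,.007,5.5);P=lm('platen',n=2,near=[.425,.08]);print(P.tolist())"
```

```text
time: 17.25
tcp_pos: [0.4275, 0.0755, 0.0564]
tool_rot: [-2.12, -2.318, -0.005]
ft_force: [1.1, 0.1, -0.6]
width: 0.0852
tcp [0.4275 0.0755 0.0564] yaw_y 5.12 tilt 0.2 F [ 1.1  0.1 -0.6] w 0.0852 t 17.2
  units now [ 0.08 -0.06  1.65] world mm [ -2.    2.5 -49.4]
  turn -0.08 units; shift after turn [ 0.08 -0.06  1.65]
  level by rot [ 0.03 -0.03  0.  ]
[[0.4252, 0.0803, -0.0015], [0.4239, 0.0823, -0.0004]]
```

```bash
python3 -m jog '{"linear":[[0.12,-0.06,0.3],[0,0,0.6],[0,0,0.5],[0,0,0.2],[0,0,0],[0,0,0],[0,0,0],[0,0,0]],"rot":[[0,0,0],[0,0,0],[0,0,0],[0,0,0],[0,0,0],[0,0,0],[0,0,0],[0,0,0]],"fingers":[-1,-1,-1,-1,-1,0,1,1]}' 
python3 -m jog '{"linear":[[0,0,0],[0,0,0],[0,0,0],[0,0,0],[0,0,-0.3],[0,0,-0.8],[0,0,-1],[0,0,-1]],"rot":[[0,0,0],[0,0,0],[0,0,0],[0,0,0],[0,0,0],[0,0,0],[0,0,0],[0,0,0]],"fingers":[1,1,1,1,1,1,1,1]}' 80
python3 -c "
from h import *
go(.619,-.124,.15,5.5);P=lm('platen',n=2);print(P.tolist())"
```

```text
time: 18.45
tcp_pos: [0.4259, 0.0806, 0.0069]
tool_rot: [2.118, 2.318, 0.01]
ft_force: [-0.3, -1.3, -6.8]
width: 0.0609
time: 19.25
tcp_pos: [0.421, 0.0794, 0.1003]
tool_rot: [-2.116, -2.315, 0.004]
ft_force: [1.4, 0.7, -6.2]
width: 0.0601
tcp [0.421  0.0794 0.1003] yaw_y 5.14 tilt 0.32 F [ 1.4  0.7 -6.2] w 0.0601 t 19.2
  units now [-7.34  5.96 -1.7 ] world mm [ 198.  -203.4   49.7]
  turn -0.07 units; shift after turn [-7.38  5.91 -1.7 ]
  level by rot [-0.06 -0.03 -0.  ]
[[0.4174, 0.0793, 0.0899], [0.4206, 0.0779, 0.0879]]
```

```bash
python3 -m jog '{"linear":[[-0.5,0.4,-0.5],[-0.92,0.74,-0.5],[-0.92,0.74,-0.4],[-0.92,0.74,0],[-0.92,0.74,0],[-0.92,0.74,0],[-0.92,0.74,0],[-0.8,0.6,0]],"rot":[[0,0,0],[0,0,0],[0,0,0],[0,0,0],[0,0,0],[0,0,0],[0,0,0],[0,0,0]],"fingers":[1,1,1,1,1,1,1,1]}' 
python3 -m jog '{"linear":[[-0.1,0,0],[0,0,0],[0,0,0],[0,0,0],[0,0,0],[0,0,0],[0,0,0],[0,0,0]],"rot":[[0,0,0],[0,0,0],[0,0,0],[0,0,0],[0,0,0],[0,0,0],[0,0,0],[0,0,0]],"fingers":[1,1,1,1,1,1,1,1]}' 
python3 -c "
from h import *
go(.619,-.124,.038,5.5);P=lm('platen',n=2);print(P.tolist())
for c in ('top','side'):
  f=r.grab_frame(c); print([ (np.round(d['centre'],3),d['conf']) for d in r.landmark_of(c,'cam_handle')])"
```

```text
time: 20.45
tcp_pos: [0.6013, -0.1143, 0.1279]
tool_rot: [-2.099, -2.31, 0.023]
ft_force: [0.4, 0.8, -6.2]
width: 0.06
time: 21.25
tcp_pos: [0.6, -0.1171, 0.1227]
tool_rot: [-2.095, -2.305, 0.029]
ft_force: [-0.6, 0.4, -5.9]
width: 0.06
tcp [ 0.6    -0.1171  0.1227] yaw_y 5.47 tilt 1.89 F [-0.6  0.4 -5.9] w 0.06 t 21.2
  units now [-0.31  0.7   2.8 ] world mm [ 19.   -6.9 -84.7]
  turn -0.01 units; shift after turn [-0.31  0.7   2.8 ]
  level by rot [-0.37 -0.09  0.  ]
[[0.6585, 0.1859, 0.0279], [0.5964, -0.1136, 0.1155]]
[]
[(array([ 0.521, -0.232,  0.085]), 0.75)]
```

```bash
python3 -m jog '{"linear":[[0,0,0],[-0.29,0.6,0],[0,0,0.6],[0,0,0.6],[0,0,0.6],[0,0,0.3],[0,0,0],[0,0,0]],"rot":[[-0.37,-0.09,0],[0,0,0],[0,0,0],[0,0,0],[0,0,0],[0,0,0],[0,0,0],[0,0,0]],"fingers":[1,1,1,1,1,1,1,1]}' 
python3 -c "
from h import *
go(.619,-.124,.037,5.5);P=lm('platen',n=2);print(P.tolist())
print(lm('seat',n=2))"
```

```text
time: 22.65
tcp_pos: [0.6192, -0.1247, 0.0579]
tool_rot: [2.113, 2.323, 0.001]
ft_force: [0.7, 0.4, -6.4]
width: 0.0598
tcp [ 0.6192 -0.1247  0.0579] yaw_y 5.42 tilt 0.06 F [ 0.7  0.4 -6.4] w 0.0598 t 22.6
  units now [ 0.02 -0.    0.7 ] world mm [ -0.2   0.7 -20.9]
  turn -0.02 units; shift after turn [ 0.02 -0.    0.7 ]
  level by rot [ 0.01  0.01 -0.  ]
[[0.7899, -0.1206, 0.002], [0.7256, 0.0574, 0.0021], [0.6186, -0.1257, 0.0486], [0.6142, -0.1247, 0.0479]]
[[ 0.6166 -0.1241  0.028 ]
 [ 0.6189 -0.122   0.0293]
 [ 0.6188 -0.1218  0.0293]
 [ 0.6183 -0.1204  0.0274]]
```

```bash
python3 -m jog '{"linear":[[0,0,0.3],[0,0,0.2],[0,0,0.1],[0,0,0.05],[0,0,0.05],[0,0,0],[0,0,0],[0,0,0]],"rot":[[0,0,0],[0,0,0],[0,0,0],[0,0,0],[0,0,0],[0,0,0],[0,0,0],[0,0,0]],"fingers":[1,1,1,1,1,1,1,1]}' 
python3 -c "
from h import *
go(.619,-.124,.037,5.5)"
```

```text
time: 24.25
tcp_pos: [0.6192, -0.1248, 0.0373]
tool_rot: [2.112, 2.322, 0.002]
ft_force: [-0.9, -0.1, -5.9]
width: 0.0598
tcp [ 0.6192 -0.1248  0.0373] yaw_y 5.42 tilt 0.17 F [-0.9 -0.1 -5.9] w 0.0598 t 24.2
  units now [ 0.03 -0.01  0.01] world mm [-0.2  0.8 -0.3]
  turn -0.02 units; shift after turn [ 0.03 -0.01  0.01]
  level by rot [ 0.03  0.01 -0.  ]
```

```bash
python3 -m jog '{"linear":[[0,0,0.05],[0,0,0.05],[0,0,0.03],[0,0,0],[0,0,0],[0,0,0],[0,0,0],[0,0,0]],"rot":[[0,0,0],[0,0,0],[0,0,0],[0,0,0],[0,0,0],[0,0,0],[0,0,0],[0,0,0]],"fingers":[1,1,1,1,0.2,-0.2,-1,-1]}' 
python3 -m jog '{"linear":[[0,0,0],[0,0,0],[0,0,-0.5],[0,0,-1],[0,0,-1],[0,0,-1],[0,0,-1],[0,0,0]],"rot":[[0,0,0],[0,0,0],[0,0,0],[0,0,0],[0,0,0],[0,0,0],[0,0,0],[0,0,0]],"fingers":[-1,-1,-1,-1,-1,-1,-1,-1]}' 
python3 -c "
from h import *
print('platen',lm('platen',n=2,near=[.62,-.12]).tolist())
print('seat',lm('seat',n=2,near=[.62,-.12]).tolist());print('handle',lm('cam_handle',n=2,near=[.52,-.23]).tolist())
go(.52,-.234,.037,5.5);f=r.grab_frame('side');cv2.imwrite('pics/b.png',cv2.resize(f['frame'][165:265,270:430],None,fx=5,fy=5,interpolation=3))"
```

```text
time: 25.05
tcp_pos: [0.6202, -0.1251, 0.0372]
tool_rot: [2.11, 2.32, 0.005]
ft_force: [0.2, -0.3, 0.4]
width: 0.0844
time: 25.85
tcp_pos: [0.6197, -0.1249, 0.1769]
tool_rot: [2.11, 2.32, 0.005]
ft_force: [-0.3, -0.1, 0.4]
width: 0.0854
platen [[0.6169, -0.1243, 0.0291], [0.6186, -0.1253, 0.0264]]
seat [[0.6209, -0.1222, 0.027], [0.6212, -0.1221, 0.0276]]
handle [[0.5195, -0.2297, 0.0863], [0.5187, -0.2332, 0.0874]]
tcp [ 0.6176 -0.1245  0.1723] yaw_y 5.42 tilt 0.02 F [0.1 0.2 0.7] w 0.0853 t 27.1
  units now [-3.33 -3.58  4.51] world mm [ -97.6 -109.5 -135.3]
  turn -0.02 units; shift after turn [-3.32 -3.59  4.51]
  level by rot [-0.  0. -0.]
```

View pics/b.png

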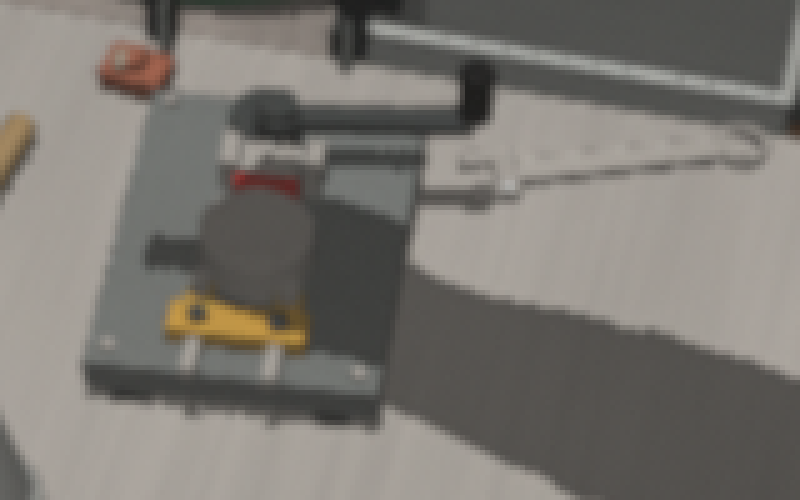

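Picture b: the platen (255,245) lies flat, with the red nose just behind it (265,185) and the yellow fence in front (235,320). The black grip is at (477,90). Now to the lever.

```bash
python3 -m jog '{"linear":[[-0.66,-0.72,0],[-0.66,-0.72,0],[-0.66,-0.72,0],[-0.66,-0.72,0],[-0.66,-0.72,0],[0,0,0],[0,0,0],[0,0,0]],"rot":[[0,0,0],[0,0,0],[0,0,0],[0,0,0],[0,0,0],[0,0,1],[0,0,1],[0,0,1]],"fingers":[-1,-1,-1,-1,-1,-1,-1,-1]}' 
python3 -m jog '{"linear":[[0,0,0],[0,0,0],[0,0,0],[0,0,0],[0,0,0],[0,0,0],[0,0,0],[0,0,0]],"rot":[[0,0,1],[0,0,1],[0,0,1],[0,0,1],[0,0,1],[0,0,1],[0,0,0.5],[0,0,0]],"fingers":[-1,-1,-1,-1,-1,-1,-1,-1]}' 
python3 -c "
from h import *
print('handle',lm('cam_handle',n=3,near=[.52,-.23]).tolist())
go(.519,-.232,.072,-48)"
```

```text
time: 27.9
tcp_pos: [0.5159, -0.2372, 0.1723]
tool_rot: [2.405, 2.019, 0.0]
ft_force: [0.7, -0.2, 0.6]
width: 0.0853
time: 28.7
tcp_pos: [0.5156, -0.2377, 0.1729]
tool_rot: [2.891, 1.225, 0.002]
ft_force: [0.3, 0.4, -0.1]
width: 0.0855
handle [[0.5229, -0.2336, 0.0795], [0.52, -0.2342, 0.081], [0.5198, -0.2325, 0.0829], [0.5201, -0.2374, 0.0849], [0.5189, -0.2335, 0.0849]]
tcp [ 0.5156 -0.2377  0.1729] yaw_y -44.0 tilt 0.12 F [ 0.8 -0.2 -0.3] w 0.0853 t 29.3
  units now [ 0.21 -0.06  3.36] world mm [   3.4    5.7 -100.9]
  turn 0.8 units; shift after turn [ 0.21 -0.07  3.36]
  level by rot [ 0.02 -0.    0.  ]
```

```bash
python3 -m jog '{"linear":[[0.19,0.02,0.3],[0,0,1],[0,0,1],[0,0,0.7],[0,0,0.3],[0,0,0],[0,0,0],[0,0,0]],"rot":[[0,0,0],[0,0,0],[0,0,0],[0,0,0],[0,0,0],[0,0,0],[0,0,0],[0,0,0]],"fingers":[-1,-1,-1,-1,-1,-1,-1,-1]}' 
python3 -m jog '{"linear":[[0,0,0],[0,0,0],[0,0,0],[0,0,0],[0,0,0],[0,0,0],[0,0,0],[0,0,0]],"rot":[[0,0,0],[0,0,0],[0,0,0],[0,0,0],[0,0,0],[0,0,0],[0,0,0],[0,0,0]],"fingers":[0.2,1,1,1,1,1,1,1]}' 40
python3 -c "
from h import *
go(.519,-.232,.072,-48)
f=r.grab_frame('side');cv2.imwrite('pics/c.png',cv2.resize(f['frame'][145:265,270:430],None,fx=5,fy=5,interpolation=3))"
```

```text
time: 30.1
tcp_pos: [0.5227, -0.2331, 0.07]
tool_rot: [2.888, 1.227, 0.005]
ft_force: [0.1, 0.5, -0.7]
width: 0.0858
time: 30.9
tcp_pos: [0.5235, -0.2335, 0.0729]
tool_rot: [2.886, 1.226, 0.009]
ft_force: [-1.3, 0.0, 0.8]
width: 0.0187
tcp [ 0.5235 -0.2335  0.0729] yaw_y -43.97 tilt 0.48 F [-1.3  0.   0.8] w 0.0187 t 30.9
  units now [-0.07 -0.14  0.03] world mm [-4.5  1.5 -0.9]
  turn 0.81 units; shift after turn [-0.08 -0.14  0.03]
  level by rot [ 0.09 -0.03  0.  ]
```

View pics/c.png

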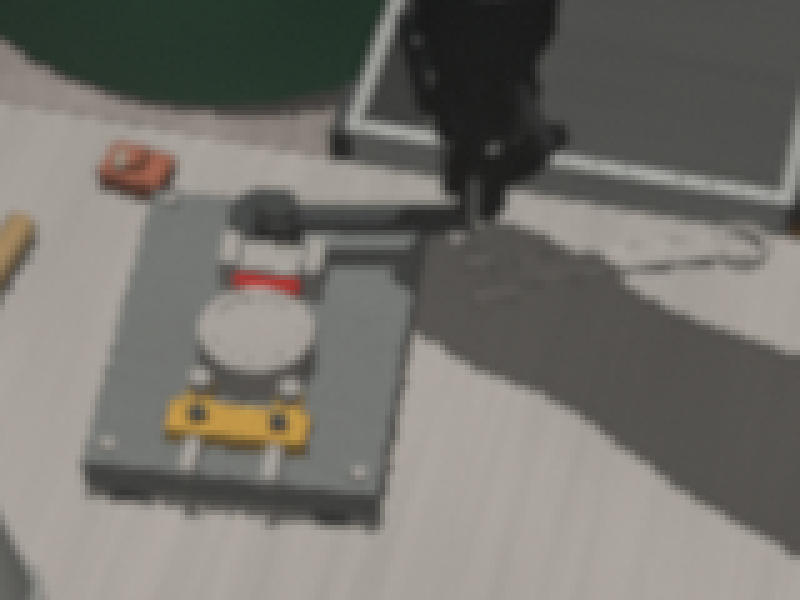

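The grip is held at (475,190), width 18.7 mm. I'll drive the lever around its arc, turning the tool with it.

```bash
python3 -m jog '{"linear":[[-0.14,0.27,0],[-0.14,0.27,0],[-0.14,0.27,0],[-0.14,0.27,0],[-0.14,0.27,0],[-0.14,0.27,0],[-0.14,0.27,0],[0,0,0]],"rot":[[0,0,-0.93],[0,0,-0.93],[0,0,-0.93],[0,0,-0.93],[0,0,-0.93],[0,0,-0.93],[0,0,-0.93],[0,0,0]],"fingers":[1,1,1,1,1,1,1,1]}' 
python3 -c "
from h import *
go(.5595,-.2936,.072,-7)
print(lm('platen',n=2,near=[.62,-.12]),lm('seat',n=2,near=[.62,-.12]))"
```

```text
time: 31.75
tcp_pos: [0.5544, -0.2873, 0.0729]
tool_rot: [2.411, 2.012, -0.001]
ft_force: [4.4, -2.2, -2.7]
width: 0.019
tcp [ 0.5544 -0.2873  0.0729] yaw_y -10.33 tilt 0.09 F [ 4.4 -2.2 -2.7] w 0.019 t 31.8
  units now [-0.18  0.2   0.03] world mm [ 5.1 -6.3 -0.9]
  turn -0.67 units; shift after turn [-0.19  0.19  0.03]
  level by rot [ 0.01  0.02 -0.  ]
[[ 0.6193 -0.1285  0.0308]
 [ 0.6205 -0.1281  0.0312]
 [ 0.6199 -0.1228  0.0303]] [[ 0.6185 -0.1214  0.0277]
 [ 0.6174 -0.1233  0.027 ]
 [ 0.6209 -0.1196  0.0276]
 [ 0.6181 -0.1184  0.0263]]
```

```bash
python3 -m jog '{"linear":[[-0.07,0.11,0],[-0.07,0.11,0],[-0.07,0.11,0],[-0.07,0.11,0],[-0.07,0.11,0],[0,0,0],[0,0,0],[0,0,0]],"rot":[[0,0,-0.4],[0,0,-0.4],[0,0,-0.4],[0,0,-0.4],[0,0,-0.4],[0,0,0],[0,0,0],[0,0,0]],"fingers":[1,1,1,1,1,1,1,1]}' 
cat >> h.py <<'E'
def cam(px=.6283,py=-.2077,yaw=5.45):
    s=r.sense(); d=s["tcp_pos"][:2]-[px,py]; a=np.arctan2(-d[1],-d[0]); t=np.array([np.sin(a),-np.cos(a)])
    M=R.from_rotvec(s["tool_rot"]).as_matrix()
    print("cam",round(a-np.radians(yaw),3),"r",np.linalg.norm(d).round(4),"Ftan",round(s["ft_force"][:2]@t,2),"F",s["ft_force"].round(2),"tangent in tool",(M.T@[*t,0]).round(2),"radial out",(M.T@[*(d/np.linalg.norm(d)),0]).round(2),"dz",((.072-s['tcp_pos'][2])*-1/.03).round(2))
E
python3 -c "
from h import *
cam()"
```

```text
time: 33.35
tcp_pos: [0.5647, -0.2962, 0.073]
tool_rot: [-2.239, -2.199, 0.007]
ft_force: [1.0, -3.2, -1.7]
width: 0.0188
cam 0.852 r 0.109 Ftan 2.69 F [ 0.98 -3.24 -1.68] tangent in tool [-0.57  0.82 -0.  ] radial out [-0.82 -0.57  0.  ] dz 0.03
```

```bash
for i in 1; do python3 -m jog '{"linear":[[-0.02,0.03,0],[-0.02,0.03,0],[-0.02,0.03,0],[-0.02,0.03,0],[-0.02,0.03,0],[-0.02,0.03,0],[-0.02,0.03,0],[-0.02,0.03,0]],"rot":[[0,0,-0.1],[0,0,-0.1],[0,0,-0.1],[0,0,-0.1],[0,0,-0.1],[0,0,-0.1],[0,0,-0.1],[0,0,-0.1]],"fingers":[1,1,1,1,1,1,1,1]}' >/dev/null; python3 -c "
from h import *
cam()"; done
python3 -m jog '{"linear":[[-0.02,0.03,0],[-0.02,0.03,0],[-0.02,0.03,0],[-0.02,0.03,0],[-0.02,0.03,0],[-0.02,0.03,0],[-0.02,0.03,0],[-0.02,0.03,0]],"rot":[[0,0,-0.1],[0,0,-0.1],[0,0,-0.1],[0,0,-0.1],[0,0,-0.1],[0,0,-0.1],[0,0,-0.1],[0,0,-0.1]],"fingers":[1,1,1,1,1,1,1,1]}' >/dev/null; python3 -c "
from h import *
cam()"
```

```text
cam 0.912 r 0.109 Ftan -2.51 F [-2.82  0.23  1.74] tangent in tool [-0.58  0.81 -0.01] radial out [-0.81 -0.58  0.  ] dz 0.03
cam 0.994 r 0.1091 Ftan -1.75 F [-2.69 -1.37  2.26] tangent in tool [-0.57  0.82 -0.01] radial out [-0.82 -0.57  0.  ] dz 0.03
```

```bash
python3 -m jog '{"linear":[[-0.02,0.03,0],[-0.02,0.03,0],[-0.02,0.03,0],[-0.02,0.03,0],[-0.02,0.03,0],[-0.02,0.03,0],[-0.02,0.03,0],[-0.02,0.03,0]],"rot":[[0,0,-0.1],[0,0,-0.1],[0,0,-0.1],[0,0,-0.1],[0,0,-0.1],[0,0,-0.1],[0,0,-0.1],[0,0,-0.1]],"fingers":[1,1,1,1,1,1,1,1]}' >/dev/null; python3 -c "
from h import *
cam()
for i in range(2): print('platen',lm('platen',n=2,near=[.62,-.12]).tolist(),'seat',lm('seat',n=2,near=[.62,-.12]).tolist())
f=r.grab_frame('side');cv2.imwrite('pics/d.png',cv2.resize(f['frame'][165:245,290:390],None,fx=8,fy=7,interpolation=2))"
```

```text
cam 1.076 r 0.1091 Ftan -4.94 F [-5.3   0.13  3.91] tangent in tool [-0.57  0.82 -0.01] radial out [-0.82 -0.57  0.  ] dz 0.03
platen [[0.6192, -0.1228, 0.0341], [0.6181, -0.1218, 0.0331], [0.6163, -0.1187, 0.0301], [0.6184, -0.1224, 0.0253]] seat [[0.62, -0.1235, 0.0264], [0.6196, -0.126, 0.0283], [0.6198, -0.1235, 0.0262], [0.6211, -0.1188, 0.0283]]
platen [[0.6188, -0.1232, 0.0301], [0.6176, -0.1233, 0.0291], [0.6159, -0.1203, 0.0309], [0.6158, -0.1201, 0.03]] seat [[0.6195, -0.1225, 0.0263], [0.6227, -0.1214, 0.0273], [0.6187, -0.1186, 0.0289], [0.6224, -0.1194, 0.0282]]
```

View pics/d.png

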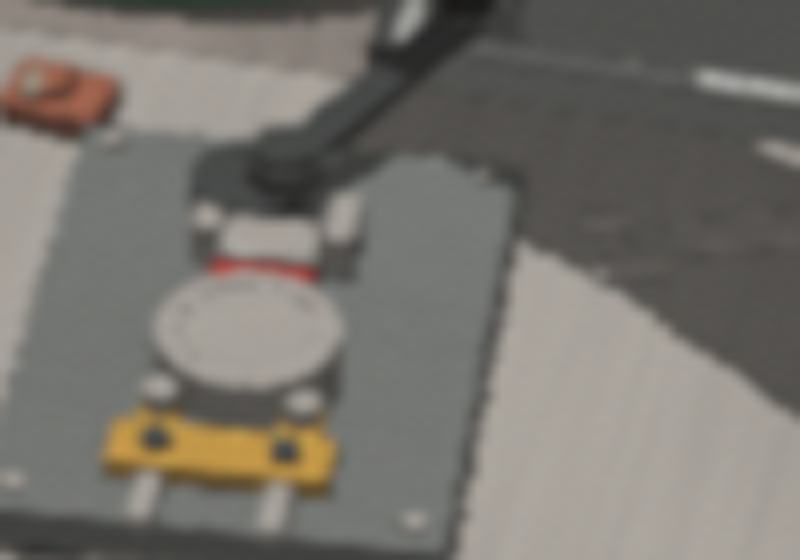

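Picture d: platen (250,330) up against both pins (160,385) and (303,400), thin red line left at (265,270). The drive force rose from about 2 to 5 N, which suggests nipping starts at cam about 1.03. I'll add roughly 0.16 rad.

```bash
python3 -m jog '{"linear":[[-0.02,0.03,0],[-0.02,0.03,0],[-0.02,0.03,0],[-0.02,0.03,0],[-0.02,0.03,0],[-0.02,0.03,0],[-0.02,0.03,0],[-0.02,0.03,0]],"rot":[[0,0,-0.1],[0,0,-0.1],[0,0,-0.1],[0,0,-0.1],[0,0,-0.1],[0,0,-0.1],[0,0,-0.1],[0,0,-0.1]],"fingers":[1,1,1,1,1,1,1,1]}' >/dev/null; python3 -c "
from h import *
cam()
P=np.array([[.5235,-.2335],[.5544,-.2873],[.5647,-.2962],r.sense()['tcp_pos'][:2]])
from scipy.optimize import least_squares
print(least_squares(lambda q:np.linalg.norm(P-q,axis=1)-.11,[.628,-.208]).x)
def red(f):
    h=cv2.cvtColor(f['frame'],cv2.COLOR_BGR2HSV); m=cv2.inRange(h,(0,150,60),(6,255,255))|cv2.inRange(h,(174,150,60),(180,255,255)); m[:195]=0;m[215:]=0;m[:,:305]=0;m[:,345:]=0; return m
f=r.grab_frame('side');print(np.count_nonzero(red(f)),red(f)[195:215,305:345].sum(1)//255)"
```

```text
cam 1.143 r 0.1091 Ftan -3.54 F [-4.48 -2.13  4.02] tangent in tool [-0.58  0.82 -0.01] radial out [-0.82 -0.58  0.  ] dz 0.03
[ 0.630328   -0.20765663]
0 [0 0 0 0 0 0 0 0 0 0 0 0 0 0 0 0 0 0 0 0]
```

```bash
python3 -m jog '{"linear":[[-0.02,0.03,0],[-0.02,0.03,0],[-0.02,0.03,0],[-0.02,0.03,0],[-0.02,0.03,0],[-0.02,0.03,0],[-0.02,0.03,0],[-0.02,0.03,0]],"rot":[[0,0,-0.1],[0,0,-0.1],[0,0,-0.1],[0,0,-0.1],[0,0,-0.1],[0,0,-0.1],[0,0,-0.1],[0,0,-0.1]],"fingers":[1,1,1,1,1,1,1,1]}' >/dev/null; python3 -c "
from h import *
cam(px=.6303);go(.5,.5)"
python3 -m jog '{"linear":[[0,0,0],[0,0,0],[0,0,0],[0,0,0],[0,0,0],[0,0,0],[0,0,0],[0,0,0]],"rot":[[0,0,0],[0,0,0],[0,0,0],[0,0,0],[0,0,0],[0,0,0],[0,0,0],[0,0,0]],"fingers":[1,1,1,0.2,-0.3,-1,-1,-1]}'
python3 -m jog '{"linear":[[0,0,-0.5],[0,0,-1],[0,0,-1],[0,0,-1],[0,0,-1],[0,0,0],[0,0,0],[0,0,0]],"rot":[[0,0,0],[0,0,0],[0,0,0],[0,0,0],[0,0,0],[0,0,0],[0,0,0],[0,0,0]],"fingers":[-1,-1,-1,-1,-1,-1,-1,-1]}'
python3 -c "
from h import *
for i in range(2): print('platen',lm('platen',n=2,near=[.62,-.12]).tolist(),'seat',lm('seat',n=2,near=[.62,-.12]).tolist(),'handle',lm('cam_handle',near=[.59,-.31]).tolist(),'bed',lm('bed',n=2,near=[.62,-.12]).tolist())
f=r.grab_frame('side');cv2.imwrite('pics/e.png',cv2.resize(f['frame'][165:245,290:390],None,fx=8,fy=7,interpolation=2))"
```

```text
cam 1.204 r 0.1096 Ftan -4.6 F [-5.24 -1.65  4.25] tangent in tool [-0.59  0.81 -0.02] radial out [-0.81 -0.59  0.  ] dz 0.03
tcp [ 0.6009 -0.3133  0.0729] yaw_y 20.52 tilt 0.88 F [-5.2 -1.6  4.2] w 0.0183 t 39.0
  units now [26.57  6.35  0.13] world mm [-100.9  813.3    0. ]
  level by rot [-0.15 -0.09 -0.  ]
time: 39.85
tcp_pos: [0.6026, -0.312, 0.0718]
tool_rot: [-1.779, -2.573, 0.005]
ft_force: [-1.0, 0.1, 0.5]
width: 0.0855
time: 40.65
tcp_pos: [0.6041, -0.3117, 0.2097]
tool_rot: [-1.776, -2.571, 0.005]
ft_force: [0.8, -0.8, 0.4]
width: 0.0852
platen [[0.6191, -0.124, 0.0301], [0.6196, -0.1201, 0.03], [0.6121, -0.1227, 0.0289], [0.6173, -0.1216, 0.0294]] seat [[0.6209, -0.1217, 0.0285], [0.6192, -0.1216, 0.023], [0.6195, -0.1235, 0.0266], [0.6197, -0.1198, 0.0275]] handle [[0.6039, -0.3149, 0.082], [0.5995, -0.318, 0.0837]] bed [[0.6227, -0.1156, -0.0019], [0.619, -0.1181, -0.0017], [0.6204, -0.1159, 0.0], [0.6203, -0.1176, 0.0037]]
platen [[0.6176, -0.1205, 0.0291], [0.6185, -0.1206, 0.0317], [0.6172, -0.1181, 0.0295], [0.6142, -0.1221, 0.0294]] seat [[0.6207, -0.1221, 0.0265], [0.6189, -0.1221, 0.0282], [0.6181, -0.1203, 0.03], [0.6208, -0.1185, 0.0277]] handle [[0.6016, -0.317, 0.0806], [0.6002, -0.3119, 0.0835]] bed [[0.6192, -0.118, -0.0012], [0.62, -0.1185, -0.0006], [0.6186, -0.1176, 0.002], [0.6188, -0.1164, 0.0034]]
```

View pics/e.png

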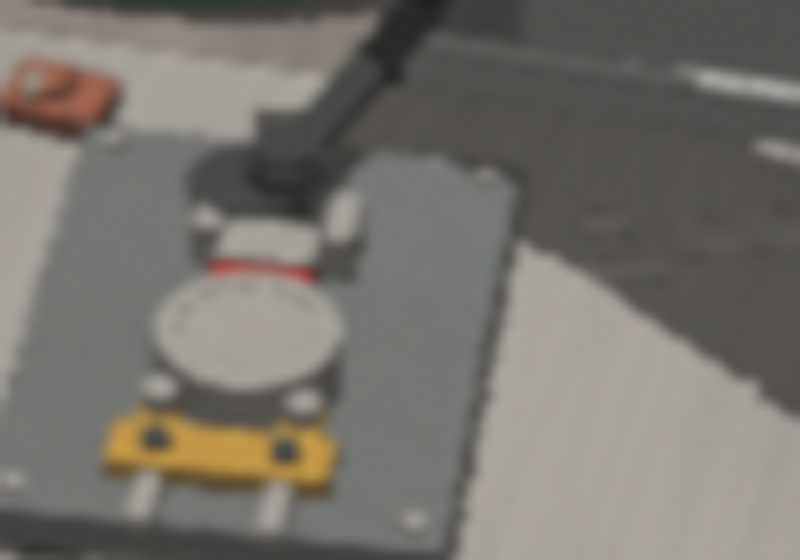

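Picture e matches d: platen (250,330) hasn't moved and sits against both pins. The cam has gone on about 0.15 rad since then, so the nose is pressed back an estimated 1.6 to 3.2 mm. On to the cores.

```bash
python3 -c "
from h import *
go(.4315,.186,.15,77)
print('core',lm('core1',n=2,near=[.4315,.186]).tolist(),lm('core1',n=1,near=[.43,.323]).tolist())
print('mark',lm('mark',n=2,near=[.557,.276]).tolist());print('grip',lm('wheel_grip',n=2,near=[.637,.258]).tolist())
print(lm('pocket0',n=2,near=[.557,.276]).tolist())"
```

```text
tcp [ 0.6041 -0.3118  0.2101] yaw_y 20.73 tilt 0.99 F [ 0.1 -1.   0.6] w 0.0852 t 43.5
  units now [17.53  0.52  2.21] world mm [-172.6  497.8  -60.1]
  turn -11.25 units; shift after turn [ 9.32 14.9   1.94]
  level by rot [-0.14 -0.14 -0.  ]
core [[0.4321, 0.1859, 0.0008], [0.4287, 0.1861, 0.0012], [0.433, 0.1863, 0.0005], [0.4333, 0.1817, -0.0018]] [[0.4299, 0.3209, 0.0041], [0.4325, 0.3203, 0.0029]]
mark [[0.5541, 0.275, 0.0326], [0.5536, 0.2753, 0.0314], [0.5583, 0.2744, 0.0324], [0.557, 0.2737, 0.0301]]
grip [[0.6375, 0.2604, 0.0902], [0.6363, 0.2596, 0.0925], [0.6335, 0.2561, 0.0873], [0.6325, 0.2593, 0.0887]]
[[0.5546, 0.2794, 0.0324], [0.5545, 0.2798, 0.0346], [0.5564, 0.2741, 0.0328], [0.5576, 0.2745, 0.0328]]
```

```bash
python3 -m jog '{"linear":[[0,0,0],[1,0.02,0],[1,0.02,0],[1,0.02,0],[1,0.02,0],[1,0.02,0],[1,0.02,0],[1,0.02,0]],"rot":[[-0.14,-0.14,0],[0,0,-0.8],[0,0,0.8],[0,0,0],[0,0,0],[0,0,0],[0,0,0],[0,0,0]],"fingers":[-1,-1,-1,-1,-1,-1,-1,-1]}' >/dev/null
python3 -m jog '{"linear":[[1,0.02,0],[1,0.02,0],[1,0.02,0],[1,0.02,0],[1,0.02,0],[1,0.02,0],[1,0.02,0],[1,0.02,0]],"rot":[[0,0,0],[0,0,0],[0,0,0],[0,0,0],[0,0,0],[0,0,0],[0,0,0],[0,0,0]],"fingers":[-1,-1,-1,-1,-1,-1,-1,-1]}' >/dev/null
python3 -m jog '{"linear":[[0.9,0,0],[0,0,0],[0,0,0],[0,0,0],[0,0,0],[0,0,0],[0,0,0],[0,0,0]],"rot":[[0,0,0],[0,0,-1],[0,0,-1],[0,0,-1],[0,0,-1],[0,0,-1],[0,0,-1],[0,0,-1]],"fingers":[-1,-1,-1,-1,-1,-1,-1,-1]}' >/dev/null
python3 -m jog '{"linear":[[0,0,0],[0,0,0],[0,0,0],[0,0,0],[0,0,0.8],[0,0,0.8],[0,0,0],[0,0,0]],"rot":[[0,0,-1],[0,0,-1],[0,0,-1],[0,0,-1],[0,0,0],[0,0,0],[0,0,0],[0,0,0]],"fingers":[-1,-1,-1,-1,-1,-1,-1,-1]}'
python3 -c "
from h import *
go(.4318,.1855,.07,77); print(r.sense()['joints'].round(2))
print('core',lm('core1',n=2,near=[.4315,.186]).tolist())"
```

```text
time: 48.5
tcp_pos: [0.4326, 0.1541, 0.1615]
tool_rot: [0.321, 3.085, 0.019]
ft_force: [0.0, -0.5, -0.0]
width: 0.0853
tcp [0.4326 0.1541 0.1615] yaw_y 78.12 tilt 2.39 F [ 0.  -0.5 -0. ] w 0.0853 t 48.5
  units now [0.36 0.97 3.05] world mm [ -0.8  31.4 -91.5]
  turn 0.22 units; shift after turn [0.38 0.96 3.05]
  level by rot [ 0.19  0.44 -0.  ]
[ 0.35  0.13 -0.33  1.06 -0.01  0.55]
core [[0.4328, 0.1815, 0.0014], [0.4345, 0.1813, -0.0002]]
```

```bash
python3 -m jog '{"linear":[[0,0,0],[0.12,0.5,0],[0.12,0.5,0],[0,0,0.8],[0,0,0.8],[0,0,0.8],[0,0,0],[0,0,0]],"rot":[[0.19,0.44,0.2],[0,0,0],[0,0,0],[0,0,0],[0,0,0],[0,0,0],[0,0,0],[0,0,0]],"fingers":[-1,-1,-1,-1,-1,-1,-1,-1]}'
python3 -c "
from h import *
go(.4325,.185,.017,77)
print('core',lm('core1',n=2,near=[.4315,.186]).tolist())"
```

```text
time: 49.7
tcp_pos: [0.4348, 0.1874, 0.09]
tool_rot: [0.354, 3.119, 0.003]
ft_force: [0.6, 0.0, 0.7]
width: 0.0855
tcp [0.4348 0.1874 0.09  ] yaw_y 77.05 tilt 0.2 F [0.6 0.  0.7] w 0.0855 t 49.7
  units now [ 0.06 -0.1   2.43] world mm [ -2.3  -2.4 -73. ]
  turn 0.01 units; shift after turn [ 0.06 -0.1   2.43]
  level by rot [0.03 0.03 0.  ]
core [[0.4315, 0.1813, -0.0004], [0.4311, 0.1862, 0.0015]]
```

```bash
python3 -m jog '{"linear":[[0.08,-0.1,0.6],[0,0,0.8],[0,0,0.7],[0,0,0.25],[0,0,0],[0,0,0],[0,0,0],[0,0,0]],"rot":[[0,0,0],[0,0,0],[0,0,0],[0,0,0],[0,0,0],[0,0,0],[0,0,0],[0,0,0]],"fingers":[-1,-1,-1,-1,-1,-0.2,1,1]}' 40
python3 -m jog '{"linear":[[0,0,0],[0,0,0],[0,0,0],[0,0,0],[0,0,0],[0,0,-0.5],[0,0,-1],[0,0,-1]],"rot":[[0,0,0],[0,0,0],[0,0,0],[0,0,0],[0,0,0],[0,0,0],[0,0,0],[0,0,0]],"fingers":[1,1,1,1,1,1,1,1]}'
python3 -c "
from h import *
go(.556,.2755,.1,77)
print('core',lm('core1',n=2,near=[.43,.186]).tolist())"
```

```text
time: 50.9
tcp_pos: [0.4354, 0.1863, 0.0218]
tool_rot: [0.353, 3.111, 0.01]
ft_force: [-0.2, 0.1, -0.0]
width: 0.0442
time: 51.7
tcp_pos: [0.4319, 0.1849, 0.096]
tool_rot: [0.354, 3.117, 0.004]
ft_force: [0.3, -0.0, -2.2]
width: 0.0405
tcp [0.4319 0.1849 0.096 ] yaw_y 77.04 tilt 0.28 F [ 0.3 -0.  -2.2] w 0.0405 t 51.7
  units now [-3.35  3.87 -0.11] world mm [124.1  90.6   4. ]
  turn 0.01 units; shift after turn [-3.35  3.88 -0.11]
  level by rot [0.03 0.04 0.  ]
core [[0.4279, 0.1836, 0.0732], [0.4302, 0.1834, 0.0721]]
```

```bash
python3 -m jog '{"linear":[[0,0,-0.4],[-0.55,0.65,0],[-0.55,0.65,0],[-0.55,0.65,0],[-0.55,0.65,0],[-0.55,0.65,0],[-0.55,0.65,0],[0,0,0]],"rot":[[0,0,0],[0,0,0],[0,0,0],[0,0,0],[0,0,0],[0,0,0],[0,0,0],[0,0,0]],"fingers":[1,1,1,1,1,1,1,1]}'
python3 -c "
from h import *
go(.558,.2765,.08,77)
print('core',lm('core1',n=2,near=[.556,.276]).tolist(), lm('mark',n=1).tolist())"
```

```text
time: 52.9
tcp_pos: [0.5544, 0.2777, 0.0976]
tool_rot: [-0.355, -3.113, 0.008]
ft_force: [0.0, -0.3, -1.8]
width: 0.0405
tcp [0.5544 0.2777 0.0976] yaw_y 77.0 tilt 0.54 F [ 0.  -0.3 -1.8] w 0.0405 t 52.9
  units now [-0.13 -0.01  0.59] world mm [  3.6  -1.2 -17.6]
  turn -0.0 units; shift after turn [-0.13 -0.01  0.59]
  level by rot [-0.07 -0.09  0.  ]
core [[0.5521, 0.277, 0.0776], [0.5461, 0.2736, 0.0753], [0.5504, 0.2731, 0.0775]] [[0.553, 0.272, 0.0318], [0.5566, 0.2739, 0.0322]]
```

```bash
python3 -m jog '{"linear":[[-0.15,0,0],[0,0,0.4],[0,0,0.4],[0,0,0],[0,0,0],[0,0,0],[0,0,0],[0,0,0]],"rot":[[-0.07,-0.09,0],[0,0,0],[0,0,0],[0,0,0],[0,0,0],[0,0,0],[0,0,0],[0,0,0]],"fingers":[1,1,1,1,1,1,1,1]}'
python3 -c "
from h import *
go(.559,.2765,.054,77)
print('core',lm('core1',n=2,near=[.556,.276]).tolist())
f=r.grab_frame('side');cv2.imwrite('pics/f.png',cv2.resize(f['frame'][270:390,210:370],None,fx=5,fy=5,interpolation=2))"
```

```text
time: 54.3
tcp_pos: [0.5568, 0.2747, 0.0728]
tool_rot: [0.357, 3.121, 0.0]
ft_force: [0.0, 0.2, -1.9]
width: 0.0403
tcp [0.5568 0.2747 0.0728] yaw_y 76.96 tilt 0.04 F [ 0.   0.2 -1.9] w 0.0403 t 54.3
  units now [-0.06  0.08  0.63] world mm [  2.2   1.8 -18.8]
  turn -0.01 units; shift after turn [-0.06  0.08  0.63]
  level by rot [ 0.    0.01 -0.  ]
core [[0.5542, 0.2736, 0.053], [0.5526, 0.277, 0.0548], [0.5556, 0.2751, 0.0507], [0.5531, 0.2725, 0.0526]]
```

View pics/f.png

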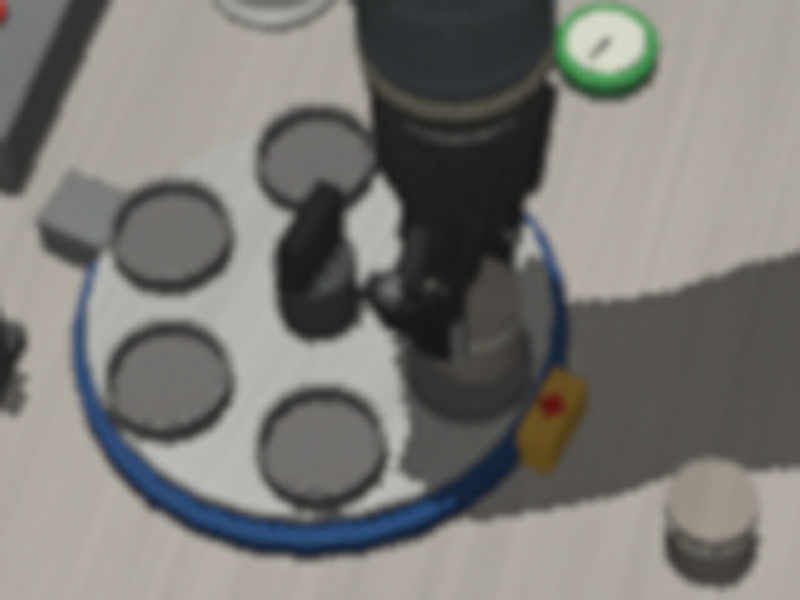

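Picture f: the core (490,320) hangs over the marked pocket (465,375). The mark is at (553,405), the hub grip at (317,230) and the other core at (712,520). A small correction, then lower it.

```bash
python3 -m jog '{"linear":[[-0.06,0.06,0.15],[0,0,0.2],[0,0,0.15],[0,0,0.08],[0,0,0.04],[0,0,0],[0,0,0],[0,0,0]],"rot":[[0,0,0],[0,0,0],[0,0,0],[0,0,0],[0,0,0],[0,0,0],[0,0,0],[0,0,0]],"fingers":[1,1,1,1,1,1,1,1]}'
python3 -c "
from h import *
go(.559,.276,.054,77)
print('core',lm('core1',n=2,near=[.556,.276]).tolist())"
```

```text
time: 55.55
tcp_pos: [0.5592, 0.2765, 0.0544]
tool_rot: [0.357, 3.12, 0.003]
ft_force: [-0.9, -0.4, -0.4]
width: 0.0407
tcp [0.5592 0.2765 0.0544] yaw_y 76.95 tilt 0.14 F [-0.9 -0.4 -0.4] w 0.0407 t 55.5
  units now [ 0.   -0.02  0.01] world mm [-0.2 -0.5 -0.4]
  turn -0.01 units; shift after turn [ 0.   -0.02  0.01]
  level by rot [0.02 0.02 0.  ]
core [[0.5548, 0.2768, 0.0316], [0.5533, 0.2763, 0.0339], [0.5543, 0.275, 0.0328], [0.5558, 0.2746, 0.0342]]
```

```bash
python3 -m jog '{"linear":[[0,0,0],[0,0,0],[0,0,0],[0,0,0],[0,0,-0.5],[0,0,-1],[0,0,-1],[0,0,-1]],"rot":[[0,0,0],[0,0,0],[0,0,0],[0,0,0],[0,0,0],[0,0,0],[0,0,0],[0,0,0]],"fingers":[0.2,0,-0.3,-0.3,-0.3,-0.5,-1,-1]}'
python3 -m jog '{"linear":[[0.8,-0.8,0],[0.8,-0.8,0],[0.8,-0.8,0],[0.8,-0.8,0],[0,0,0],[0,0,0],[0,0,0],[0,0,0]],"rot":[[0,0,0],[0,0,0],[0,0,0],[0,0,0],[0,0,0],[0,0,0],[0,0,0],[0,0,0]],"fingers":[-1,-1,-1,-1,-1,-1,-1,-1]}'
cat >> h.py <<'E'
def bar(c):
    f=r.grab_frame(c); K,T=f["mtx"],np.linalg.inv(f["cam_to_world"])
    p=K@(T@[.636,.258,.104,1])[:3]; p=p[:2]/p[2]
    m=(f["frame"].max(2)<48); y,x=np.mgrid[:480,:640]; m&=np.hypot(x-p[0],y-p[1])<22
    q=rays(f,np.argwhere(m)[:,::-1],.104)*1e3
    a=cv2.minAreaRect(q.astype(np.float32)); print(c,p.round(),len(q),np.round(a[0]),np.round(a[1]),round(a[2],1)); return f,p
E
python3 -c "
from h import *
go(.636,.258,.2,77)
print('core',lm('core1',n=2,near=[.556,.276]).tolist())
I=[]
for c in ('top','side'):
    f,p=bar(c);x,y=p.astype(int); I.append(cv2.resize(f['frame'][y-40:y+40,x-40:x+40],(400,400),interpolation=2))
cv2.imwrite('pics/g.png',np.hstack(I))"
```

```text
time: 56.75
tcp_pos: [0.5567, 0.275, 0.158]
tool_rot: [-0.356, -3.116, 0.005]
ft_force: [1.2, -0.1, -0.7]
width: 0.0855
time: 57.55
tcp_pos: [0.4427, 0.2034, 0.1643]
tool_rot: [0.356, 3.114, 0.007]
ft_force: [0.2, -0.8, 0.2]
width: 0.0858
tcp [0.4427 0.2034 0.1643] yaw_y 76.96 tilt 0.48 F [ 0.2 -0.8  0.2] w 0.0858 t 57.5
  units now [-5.87  3.23 -1.13] world mm [193.3  54.6  35.7]
  turn -0.01 units; shift after turn [-5.88  3.23 -1.13]
  level by rot [ 0.06  0.07 -0.  ]
core [[0.5563, 0.279, 0.0317], [0.5562, 0.2776, 0.0338], [0.5553, 0.277, 0.0326], [0.5576, 0.2744, 0.0324]]
top [225. 215.] 52 [619. 253.] [42. 24.] 83.9
side [271. 311.] 234 [624. 279.] [31. 68.] 17.8
```

View pics/g.png

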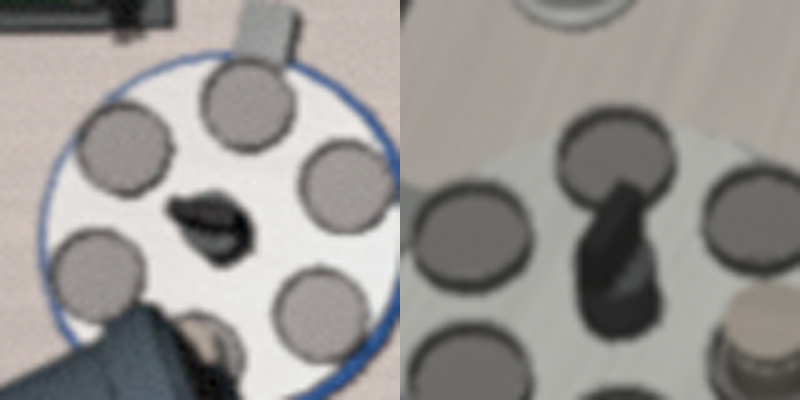

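Picture g: the core sits in the marked pocket at (765,325). From above, the bar runs (170,205) to (245,240), so its long axis is at about 70° in the world. I'll grip it with the jaws at about 163°, because the joint 6 range rules out the other way round.

```bash
python3 -m jog '{"linear":[[0,0,-0.6],[-0.9,0.5,-0.6],[-0.9,0.5,0],[-0.9,0.5,0],[-0.9,0.5,0],[-0.9,0.5,0],[-0.9,0.5,0],[-0.4,0.2,0]],"rot":[[0.06,0.07,0],[0,0,0],[0,0,0],[0,0,0],[0,0,0],[0,0,0],[0,0,0],[0,0,0]],"fingers":[-1,-1,-1,-1,-1,-1,-1,-1]}' >/dev/null
python3 -m jog '{"linear":[[0,0,0],[0,0,0],[0,0,0],[0,0,0],[0,0,0],[0,0,0],[0,0,0],[0,0,0]],"rot":[[0,0,-1],[0,0,-1],[0,0,-1],[0,0,-1],[0,0,-1],[0,0,-1],[0,0,-1],[0,0,-1]],"fingers":[-1,-1,-1,-1,-1,0.2,0.2,0.2]}' >/dev/null
python3 -m jog '{"linear":[[0,0,0],[0,0,0],[0,0,0],[0,0,0],[0,0,0],[0,0,0],[0,0,0],[0,0,0]],"rot":[[0,0,-1],[0,0,-1],[0,0,-1],[0,0,-1],[0,0,-1],[0,0,-1],[0,0,-1],[0,0,-1]],"fingers":[0.2,0.2,0.2,0.2,0.2,0.2,0.2,0.2]}'
python3 -c "
from h import *
go(.6355,.2585,.12,163); print(r.sense()['joints'].round(2))"
```

```text
time: 60.45
tcp_pos: [0.6401, 0.2588, 0.1956]
tool_rot: [1.802, -2.565, -0.002]
ft_force: [-0.1, 0.4, 0.1]
width: 0.0342
tcp [0.6401 0.2588 0.1956] yaw_y 160.19 tilt 0.41 F [-0.1  0.4  0.1] w 0.0342 t 60.5
  units now [0.05 0.13 2.52] world mm [ -4.6  -0.3 -75.6]
  turn -0.56 units; shift after turn [0.04 0.13 2.52]
  level by rot [ 0.06 -0.06 -0.  ]
[ 0.38  0.55  0.38  1.41 -0.   -0.84]
```

```bash
python3 -m jog '{"linear":[[0.06,0.14,0],[0,0,0.9],[0,0,0.9],[0,0,0.9],[0,0,0.9],[0,0,0.2],[0,0,0],[0,0,0]],"rot":[[0.06,-0.06,-0.5],[0,0,0],[0,0,0],[0,0,0],[0,0,0],[0,0,0],[0,0,0],[0,0,0]],"fingers":[0.2,0.2,0.2,0.2,0.2,0.2,0.2,0.2]}'
python3 -c "
from h import *
go(.6355,.2585,.078,163); print(lm('wheel_grip',n=2,near=[.6355,.2585]).tolist(),lm('core1',near=[.556,.276]).tolist())"
```

```text
time: 61.25
tcp_pos: [0.6366, 0.259, 0.0795]
tool_rot: [-1.867, 2.523, -0.001]
ft_force: [0.3, -0.7, 0.6]
width: 0.0339
tcp [0.6366 0.259  0.0795] yaw_y 163.0 tilt 0.17 F [ 0.3 -0.7  0.6] w 0.0339 t 61.2
  units now [0.03 0.03 0.05] world mm [-1.1 -0.5 -1.5]
  turn -0.0 units; shift after turn [0.03 0.03 0.05]
  level by rot [-0.02  0.03 -0.  ]
[[0.6346, 0.2576, 0.0912], [0.6369, 0.2616, 0.0917], [0.632, 0.2576, 0.0895], [0.6333, 0.2568, 0.0869]] [[0.5569, 0.2722, 0.028]]
```

```bash
python3 -m jog '{"linear":[[0.03,0.03,0],[0,0,0],[0,0,0],[0,0,0],[0,0,0],[0,0,0],[0,0,0],[0,0,0]],"rot":[[0,0,0],[0,0,0],[0,0,0],[0,0,0],[0,0,0],[0,0,0],[0,0,0],[0,0,0]],"fingers":[1,1,1,1,1,1,1,1]}' 60
python3 -m jog '{"linear":[[0,0,0],[0,0,0],[0,0,0],[0,0,0],[0,0,0],[0,0,0],[0,0,0],[0,0,0]],"rot":[[0,0,0.4],[0,0,0.8],[0,0,0.8],[0,0,0.8],[0,0,0.8],[0,0,0.8],[0,0,0.8],[0,0,0.8]],"fingers":[1,1,1,1,1,1,1,1]}'
python3 -c "
from h import *
go(.6355,.2585,.078,103)"
```

```text
time: 62.65
tcp_pos: [0.6345, 0.259, 0.079]
tool_rot: [-1.868, 2.522, 0.002]
ft_force: [0.8, 0.1, -0.1]
width: 0.0128
time: 63.45
tcp_pos: [0.634, 0.2593, 0.079]
tool_rot: [-1.131, 2.929, 0.003]
ft_force: [-1.0, 0.9, 0.5]
width: 0.0129
tcp [0.634  0.2593 0.079 ] yaw_y 132.24 tilt 0.14 F [-1.   0.9  0.5] w 0.0129 t 63.5
  units now [-0.02 -0.05  0.03] world mm [ 1.5 -0.8 -1. ]
  turn 5.85 units; shift after turn [-0.04 -0.04  0.04]
  level by rot [0.01 0.03 0.  ]
```

```bash
python3 -m jog '{"linear":[[0,0,0],[0,0,0],[0,0,0],[0,0,0],[0,0,0],[0,0,0],[0,0,0],[0,0,0]],"rot":[[0,0,0.8],[0,0,0.8],[0,0,0.8],[0,0,0.8],[0,0,0.8],[0,0,0.8],[0,0,0.8],[0,0,0.3]],"fingers":[1,1,1,1,1,1,1,1]}'
python3 -m jog '{"linear":[[0,0,0],[0,0,0],[0,0,0],[0,0,0],[0,0,0],[0,0,0],[0,0,0],[0,0,-0.5]],"rot":[[0,0,0],[0,0,0],[0,0,0],[0,0,0],[0,0,0],[0,0,0],[0,0,0],[0,0,0]],"fingers":[0.9,0.2,0.2,0.2,0.2,0.2,0.2,0.2]}'
python3 -m jog '{"linear":[[0,0,-1],[0,0,-1],[0,0,-1],[0,0,-0.5],[0,0,0],[0,0,0],[0,0,0],[0,0,0]],"rot":[[0,0,0],[0,0,0],[0,0,0],[0,0,0],[0,0,0],[0,0,0],[0,0,0],[0,0,0]],"fingers":[0.2,0.2,0.2,0.2,0.2,-1,-1,-1]}'
python3 -c "
from h import *
go(.432,.321,.2,77)
for c in ('top','side'):
    r.grab_frame(c)
    for l in ('core1','pocket0'): print(c,l,[(np.round(d['centre'],3).tolist(),round(d['conf'],2)) for d in r.landmark_of(c,l)])
f=r.grab_frame('side');cv2.imwrite('pics/i.png',cv2.resize(f['frame'][270:390,210:370],None,fx=5,fy=5,interpolation=2))"
```

```text
time: 64.25
tcp_pos: [0.6338, 0.2597, 0.079]
tool_rot: [-0.318, 3.124, 0.002]
ft_force: [-1.0, 0.6, 0.3]
width: 0.0129
time: 65.05
tcp_pos: [0.6329, 0.2585, 0.092]
tool_rot: [0.323, -3.123, 0.001]
ft_force: [-0.6, -0.2, -0.3]
width: 0.0343
time: 65.85
tcp_pos: [0.6324, 0.2582, 0.1995]
tool_rot: [0.324, -3.121, 0.002]
ft_force: [-0.3, -1.3, -0.3]
width: 0.0762
tcp [0.6324 0.2582 0.1995] yaw_y 101.84 tilt 0.21 F [-0.3 -1.3 -0.3] w 0.0762 t 65.8
  units now [6.11 3.42 0.  ] world mm [-200.4   62.8    0.5]
  turn 4.97 units; shift after turn [6.98 0.54 0.01]
  level by rot [-0.01 -0.04 -0.  ]
top core1 []
top pocket0 [([0.574, 0.207, 0.031], 0.78), ([0.726, 0.056, 0.0], 0.53), ([0.62, -0.123, 0.029], 0.46)]
side core1 [([0.432, 0.323, -0.0], 0.87), ([0.616, 0.338, 0.033], 0.7)]
side pocket0 [([0.58, 0.201, 0.035], 0.92), ([0.619, 0.34, 0.033], 0.85), ([0.557, 0.28, 0.035], 0.84), ([0.636, 0.256, 0.091], 0.48)]
```

View pics/i.png

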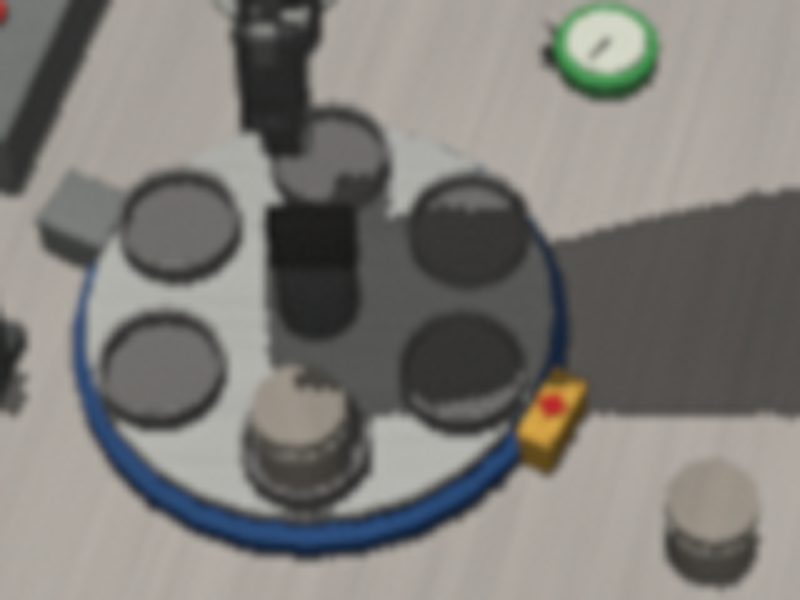

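Picture i: wheel one click on, with the first core upright in its pocket (305,430) and an empty pocket (463,372) at the mark (553,405). The rotation looks a few degrees past the click. I'll fetch core 2 and re-measure from clear.

```bash
python3 -m jog '{"linear":[[0,0,0],[0.95,0.55,0],[0.95,0.55,0],[0.95,0.55,0],[0.95,0.55,0],[0.95,0.55,0],[0.95,0.55,0],[0.4,0.1,0]],"rot":[[0,0,0],[0,0,0],[0,0,0],[0,0,0],[0,0,0],[0,0,0],[0,0,0],[0,0,0]],"fingers":[-1,-1,-1,-1,-1,-1,-1,-1]}' >/dev/null
python3 -m jog '{"linear":[[0,0,0],[0,0,0],[0,0,0],[0,0,0],[0,0,0],[0,0,0.8],[0,0,0.8],[0,0,0]],"rot":[[0,0,1],[0,0,1],[0,0,1],[0,0,1],[0,0,0.9],[0,0,0],[0,0,0],[0,0,0]],"fingers":[-1,-1,-1,-1,-1,-1,-1,-1]}'
python3 -c "
from h import *
print('core',lm('core1',n=2,near=[.432,.322]).tolist())
go(.432,.322,.1,77)
for c in ('top','side'):
  for k in range(2):
    r.grab_frame(c); L=[np.array(d['centre'])[:2] for d in r.landmark_of(c,'pocket0') if d['conf']>.5]
    print(c,[(p.round(3).tolist(),(np.degrees(np.arctan2(p[1]-.2585,p[0]-.6355))%60).round(1)) for p in L])
"
```

```text
time: 67.8
tcp_pos: [0.4299, 0.3217, 0.1528]
tool_rot: [0.377, 3.114, 0.005]
ft_force: [0.3, 0.3, -0.8]
width: 0.0853
core [[0.4315, 0.3196, 0.0009], [0.4299, 0.3191, 0.0022], [0.431, 0.324, 0.002], [0.4309, 0.3222, 0.0025]]
tcp [0.431  0.323  0.1558] yaw_y 76.23 tilt 0.62 F [ 1.3 -0.1  0.2] w 0.0854 t 68.2
  units now [-0.03 -0.04  1.86] world mm [  1.   -1.  -55.8]
  turn -0.15 units; shift after turn [-0.03 -0.04  1.86]
  level by rot [ 0.09  0.09 -0.  ]
top [([0.561, 0.282], np.float64(42.3)), ([0.614, 0.341], np.float64(44.6)), ([0.575, 0.204], np.float64(42.4))]
top [([0.559, 0.28], np.float64(44.3)), ([0.572, 0.207], np.float64(39.2)), ([0.613, 0.345], np.float64(44.8))]
side [([0.617, 0.34], np.float64(42.9)), ([0.561, 0.284], np.float64(40.9))]
side [([0.579, 0.2], np.float64(45.6)), ([0.559, 0.284], np.float64(41.3)), ([0.62, 0.339], np.float64(41.2))]
```

```bash
cat >> h.py <<'E'
def pockets(f,img,A=(.6355,.2585)):
    "top-down warp at z=.044 (1 px = .5 mm), centres of empty grey pockets"
    g=np.float32([[.5,.4],[.5,.12],[.78,.12],[.78,.4]]); T=np.linalg.inv(f["cam_to_world"])
    p=[(lambda q:q[:2]/q[2])(f["mtx"]@(T@[*w,.044,1])[:3]) for w in g]
    d=np.float32([[(w[0]-.5)*2000,(w[1]-.12)*2000] for w in g])
    w=cv2.warpPerspective(img,cv2.getPerspectiveTransform(np.float32(p),d),(560,560))
    G=cv2.medianBlur(cv2.cvtColor(w,cv2.COLOR_BGR2GRAY),5)
    C=cv2.HoughCircles(G,cv2.HOUGH_GRADIENT,1.5,100,param1=80,param2=18,minRadius=48,maxRadius=64)
    out=[]
    for x,y,rr in ([] if C is None else C[0]):
        q=np.array([x/2000+.5,y/2000+.12])-A; 
        if .065<np.hypot(*q)<.095: out.append((np.degrees(np.arctan2(q[1],q[0])).round(1)%360,(np.hypot(*q)*1e3).round(0)))
    return sorted(out),w
E
python3 -c "
from h import *
W=[]
for c in ('top','side'):
    f=r.grab_frame(c); old=cv2.imread(f'pics/{c}0.png')
    for im in (old,f['frame']):
        o,w=pockets(f,im); print(c,[(float(a),float(b)) for a,b in o]); W.append(w)
    
cv2.imwrite('pics/w.png',cv2.resize(np.vstack([np.hstack(W[:2]),np.hstack(W[2:])]),(600,600)))"
```

```text
top [(49.8, 75.0), (111.4, 80.0), (169.0, 82.0), (226.8, 82.0), (285.5, 78.0), (347.4, 76.0)]
top [(45.8, 76.0), (105.3, 80.0), (164.3, 83.0), (221.3, 82.0), (280.2, 79.0), (341.6, 77.0)]
side [(55.5, 84.0), (110.4, 89.0), (163.9, 86.0), (225.4, 80.0), (285.7, 69.0), (355.7, 71.0)]
side [(50.2, 82.0), (105.3, 92.0), (158.7, 86.0), (213.4, 77.0), (281.1, 73.0), (351.8, 70.0)]
```

View pics/w.png

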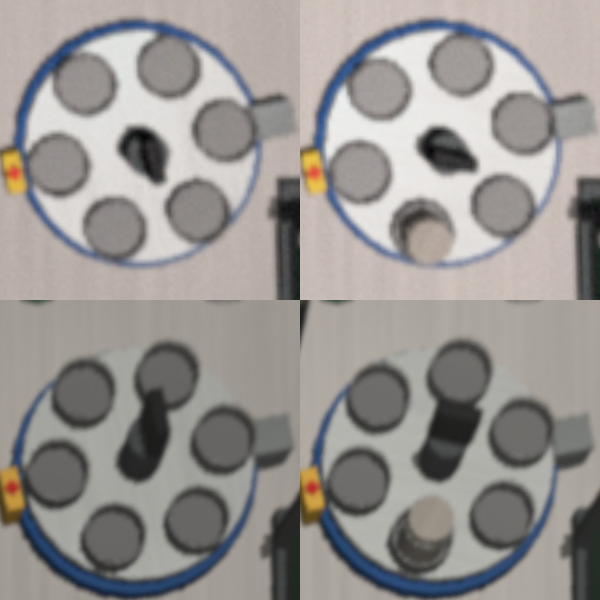

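The wheel stands about 5.2° (0.09 rad) past the first click, in both pocket sets of picture w. That's inside 0.12, so I'll aim at the actual pocket and turn 55° next time. Picking core 2.

```bash
python3 -m jog '{"linear":[[0,-0.05,0],[0,0,0.8],[0,0,0.8],[0,0,0.9],[0,0,0.9],[0,0,0.7],[0,0,0.3],[0,0,0]],"rot":[[0.09,0.09,0],[0,0,0],[0,0,0],[0,0,0],[0,0,0],[0,0,0],[0,0,0],[0,0,0]],"fingers":[-1,-1,-1,-1,-1,-1,-1,-1]}' 40
python3 -c "
from h import *
go(.431,.3212,.02,77)"
python3 -m jog '{"linear":[[0,0,0],[0,0,0],[0,0,0],[0,0,0],[0,0,0],[0,0,0],[0,0,-0.5],[0,0,-1]],"rot":[[0,0,0],[0,0,0],[0,0,0],[0,0,0],[0,0,0],[0,0,0],[0,0,0],[0,0,0]],"fingers":[0,1,1,1,1,1,1,1]}'
python3 -m jog '{"linear":[[0,0,-1],[0,0,-1],[0,0,0],[0,0,0],[0,0,0],[0,0,0],[0,0,0],[0,0,0]],"rot":[[0,0,0],[0,0,0],[0,0,0],[0,0,0],[0,0,0],[0,0,0],[0,0,0],[0,0,0]],"fingers":[1,1,1,1,1,1,1,1]}'
python3 -c "
from h import *
go(.559,.2825,.12,77)
print('core',lm('core1',n=3,near=[.431,.322]).tolist())"
```

```text
time: 69.5
tcp_pos: [0.4314, 0.3216, 0.0197]
tool_rot: [-0.377, -3.117, 0.002]
ft_force: [-0.1, -0.5, 0.9]
width: 0.0852
tcp [0.4314 0.3216 0.0197] yaw_y 76.22 tilt 0.11 F [-0.1 -0.5  0.9] w 0.0852 t 69.5
  units now [ 0.01 -0.02 -0.01] world mm [-0.4 -0.4  0.3]
  turn -0.16 units; shift after turn [ 0.01 -0.02 -0.01]
  level by rot [-0.02 -0.02  0.  ]
time: 70.3
tcp_pos: [0.431, 0.3213, 0.0661]
tool_rot: [-0.376, -3.116, 0.004]
ft_force: [0.3, 0.6, -1.7]
width: 0.0406
time: 71.1
tcp_pos: [0.4303, 0.3208, 0.1276]
tool_rot: [-0.376, -3.115, 0.006]
ft_force: [0.3, 0.6, -2.4]
width: 0.0402
tcp [0.4303 0.3208 0.1276] yaw_y 76.23 tilt 0.31 F [ 0.3  0.6 -2.4] w 0.0402 t 71.1
  units now [-4.47 -0.22  0.24] world mm [128.7 -38.3  -7.6]
  turn -0.15 units; shift after turn [-4.47 -0.28  0.24]
  level by rot [-0.05 -0.04 -0.  ]Traceback (most recent call last):
  File "<string>", line 4, in <module>
    print('core',lm('core1',n=3,near=[.431,.322]).tolist())
                 ~~^^^^^^^^^^^^^^^^^^^^^^^^^^^^^^
  File "h.py", line 18, in lm
    r.grab_frame(c)
    ~~~~~~~~~~~~^^^
ValueError: 200 camera calls are used up
```

The camera calls are used up (the network calls counted too), so the rest goes by arm measurements and the positions I already have. The latest readings of the pocket agree on (0.5595, 0.282).

```bash
python3 -m jog '{"linear":[[0,0,0],[-0.85,-0.04,0],[-0.85,-0.04,0],[-0.85,-0.04,0],[-0.85,-0.04,0],[-0.85,-0.04,0],[0,0,0],[0,0,0]],"rot":[[-0.05,-0.04,0],[0,0,0],[0,0,0],[0,0,0],[0,0,0],[0,0,0],[0,0,0],[0,0,0]],"fingers":[1,1,1,1,1,1,1,1]}'
python3 -c "
from h import *
go(.5595,.282,.075,76.2)"
```

```text
time: 72.1
tcp_pos: [0.5569, 0.2838, 0.1283]
tool_rot: [0.374, 3.117, 0.004]
ft_force: [-0.8, -0.1, -1.3]
width: 0.0408
tcp [0.5569 0.2838 0.1283] yaw_y 76.32 tilt 0.2 F [-0.8 -0.1 -1.3] w 0.0408 t 72.1
  units now [-0.09 -0.04  1.78] world mm [  2.6  -1.8 -53.3]
  turn 0.02 units; shift after turn [-0.09 -0.04  1.78]
  level by rot [ 0.03  0.02 -0.  ]
```

```bash
python3 -m jog '{"linear":[[-0.1,-0.04,0],[0,0,0.6],[0,0,0.6],[0,0,0.5],[0,0,0],[0,0,0],[0,0,0],[0,0,0]],"rot":[[0.03,0.02,0],[0,0,0],[0,0,0],[0,0,0],[0,0,0],[0,0,0],[0,0,0],[0,0,0]],"fingers":[1,1,1,1,1,1,1,1]}'
python3 -c "
from h import *
go(.5595,.282,.055,76.2)"
```

```text
time: 72.9
tcp_pos: [0.5563, 0.284, 0.0793]
tool_rot: [0.367, 3.118, 0.003]
ft_force: [0.5, -0.2, -2.2]
width: 0.0404
tcp [0.5563 0.284  0.0793] yaw_y 76.58 tilt 0.13 F [ 0.5 -0.2 -2.2] w 0.0404 t 72.9
  units now [-0.12 -0.04  0.81] world mm [  3.2  -2.  -24.3]
  turn 0.08 units; shift after turn [-0.12 -0.04  0.81]
  level by rot [ 0.02  0.02 -0.  ]
```

```bash
python3 -m jog '{"linear":[[-0.12,-0.06,0],[0,0,0],[0,0,0.2],[0,0,0.2],[0,0,0],[0,0,0],[0,0,0],[0,0,0]],"rot":[[0,0,0],[0,0,0],[0,0,0],[0,0,0],[0,0,0],[0,0,0],[0,0,0],[0,0,0]],"fingers":[1,1,1,1,1,1,1,1]}'
python3 -c "
from h import *
go(.5595,.282,.054,76.2)"
```

```text
time: 73.7
tcp_pos: [0.5604, 0.2814, 0.0674]
tool_rot: [0.367, 3.117, 0.004]
ft_force: [-0.5, -0.4, -2.0]
width: 0.0405
tcp [0.5604 0.2814 0.0674] yaw_y 76.56 tilt 0.23 F [-0.5 -0.4 -2. ] w 0.0405 t 73.7
  units now [0.04 0.01 0.45] world mm [ -0.9   0.6 -13.4]
  turn 0.07 units; shift after turn [0.04 0.01 0.45]
  level by rot [0.03 0.03 0.  ]
```

```bash
python3 -m jog '{"linear":[[0.03,0.01,0.1],[0,0,0.1],[0,0,0.1],[0,0,0.05],[0,0,0],[0,0,0],[0,0,0],[0,0,0]],"rot":[[0,0,0],[0,0,0],[0,0,0],[0,0,0],[0,0,0],[0,0,0],[0,0,0],[0,0,0]],"fingers":[1,1,1,1,1,1,1,1]}'
python3 -c "
from h import *
go(.5595,.282,.053,76.2)"
```

```text
time: 74.5
tcp_pos: [0.5596, 0.2821, 0.0561]
tool_rot: [0.367, 3.117, 0.004]
ft_force: [-0.7, 0.2, -1.4]
width: 0.0409
tcp [0.5596 0.2821 0.0561] yaw_y 76.57 tilt 0.24 F [-0.7  0.2 -1.4] w 0.0409 t 74.5
  units now [ 0.  -0.   0.1] world mm [-0.1 -0.1 -3.1]
  turn 0.07 units; shift after turn [ 0.  -0.   0.1]
  level by rot [ 0.04  0.03 -0.  ]
```

```bash
python3 -m jog '{"linear":[[0,0,0.05],[0,0,0.05],[0,0,0.02],[0,0,0],[0,0,0],[0,0,0],[0,0,0],[0,0,0]],"rot":[[0,0,0],[0,0,0],[0,0,0],[0,0,0],[0,0,0],[0,0,0],[0,0,0],[0,0,0]],"fingers":[1,1,1,1,1,1,1,1]}'
python3 -c "
from h import *
for i in range(3): print(r.sense()['ft_force'].round(1))
go(.5595,.282,.053,76.2)"
```

```text
time: 75.3
tcp_pos: [0.5602, 0.2824, 0.0544]
tool_rot: [0.367, 3.115, 0.006]
ft_force: [-1.3, -0.5, -0.0]
width: 0.0409
[-1.3 -0.5 -0. ]
[-1.3 -0.5 -0. ]
[-1.3 -0.5 -0. ]
tcp [0.5602 0.2824 0.0544] yaw_y 76.56 tilt 0.39 F [-1.3 -0.5 -0. ] w 0.0409 t 75.3
  units now [ 0.02 -0.02  0.05] world mm [-0.7 -0.4 -1.4]
  turn 0.07 units; shift after turn [ 0.02 -0.02  0.05]
  level by rot [ 0.05  0.06 -0.  ]
```

```bash
python3 -m jog '{"linear":[[0,0,0],[0,0,0],[0,0,0],[0,0,0],[0,0,-0.5],[0,0,-1],[0,0,-1],[0,0,-1]],"rot":[[0,0,0],[0,0,0],[0,0,0],[0,0,0],[0,0,0],[0,0,0],[0,0,0],[0,0,0]],"fingers":[0.2,0,-0.3,-0.3,-0.3,-0.5,-0.5,0.2]}'
python3 -m jog '{"linear":[[0,0,-0.5],[0,0,0],[0,0,0],[0,0,0],[0,0,0],[0,0,0],[0,0,0],[0,0,0]],"rot":[[0.05,0.06,0],[0,0,-1],[0,0,-1],[0,0,-1],[0,0,-1],[0,0,-0.9],[0,0,0],[0,0,0]],"fingers":[0.2,0.2,0.2,0.2,0.2,0.2,0.2,0.2]}'
python3 -c "
from h import *
go(.6343,.2592,.17,101.8)"
```

```text
time: 76.1
tcp_pos: [0.557, 0.2809, 0.1575]
tool_rot: [-0.367, -3.118, 0.001]
ft_force: [0.7, 0.0, 0.0]
width: 0.0512
time: 76.9
tcp_pos: [0.5596, 0.2822, 0.1798]
tool_rot: [-0.325, 3.124, 0.002]
ft_force: [0.1, 0.6, -0.2]
width: 0.0342
tcp [0.5596 0.2822 0.1798] yaw_y 101.88 tilt 0.07 F [ 0.1  0.6 -0.2] w 0.0342 t 76.9
  units now [-2.28 -1.26  0.33] world mm [ 74.7 -23.   -9.8]
  turn 0.02 units; shift after turn [-2.28 -1.26  0.33]
  level by rot [ 0.01  0.01 -0.  ]
```

```bash
python3 -m jog '{"linear":[[-0.75,-0.42,0],[-0.75,-0.42,0],[-0.75,-0.42,0],[0,0,0],[0,0,0],[0,0,0],[0,0,0],[0,0,0]],"rot":[[0,0,0],[0,0,0],[0,0,0],[0,0,0],[0,0,0],[0,0,0],[0,0,0],[0,0,0]],"fingers":[0.2,0.2,0.2,0.2,0.2,0.2,0.2,0.2]}'
python3 -c "
from h import *
go(.6343,.2592,.08,101.8)"
```

```text
time: 77.7
tcp_pos: [0.6333, 0.2592, 0.1798]
tool_rot: [0.31, -3.125, -0.002]
ft_force: [0.1, 0.1, 0.1]
width: 0.0343
tcp [0.6333 0.2592 0.1798] yaw_y 101.31 tilt 0.08 F [0.1 0.1 0.1] w 0.0343 t 77.7
  units now [-0.04 -0.01  3.33] world mm [  1.    0.  -99.8]
  turn -0.1 units; shift after turn [-0.04 -0.01  3.33]
  level by rot [ 0.01 -0.01 -0.  ]
```

```bash
python3 -m jog '{"linear":[[-0.04,0,0.6],[0,0,0.8],[0,0,0.8],[0,0,0.8],[0,0,0.3],[0,0,0],[0,0,0],[0,0,0]],"rot":[[0,0,0],[0,0,0],[0,0,0],[0,0,0],[0,0,0],[0,0,0],[0,0,0],[0,0,0]],"fingers":[0.2,0.2,0.2,0.2,0.2,0.2,0.2,0.2]}'
python3 -c "
from h import *
go(.6343,.2592,.079,101.8)"
python3 -m jog '{"linear":[[0,0,0],[0,0,0],[0,0,0],[0,0,0],[0,0,0],[0,0,0],[0,0,0],[0,0,0]],"rot":[[0,0,0],[0,0,0],[0,0,0],[0,0,0],[0,0,0],[0,0,0],[0,0,0],[0,0,0]],"fingers":[1,1,1,1,1,1,1,1]}' 60
python3 -c "
from h import *
go(.6343,.2592,.079,47.5); print(r.sense()['ft_torque'])"
```

```text
time: 78.5
tcp_pos: [0.6334, 0.2625, 0.083]
tool_rot: [-0.313, 3.121, 0.005]
ft_force: [0.3, 0.9, 0.5]
width: 0.0343
tcp [0.6334 0.2625 0.083 ] yaw_y 101.46 tilt 0.36 F [0.3 0.9 0.5] w 0.0343 t 78.5
  units now [-0.01 -0.11  0.13] world mm [ 0.9 -3.3 -4. ]
  turn -0.07 units; shift after turn [-0.01 -0.11  0.13]
  level by rot [ 0.03  0.06 -0.  ]
time: 79.3
tcp_pos: [0.6345, 0.2599, 0.0847]
tool_rot: [-0.312, 3.119, -0.001]
ft_force: [0.6, -0.2, -4.4]
width: 0.0121
tcp [0.6345 0.2599 0.0847] yaw_y 101.43 tilt 0.41 F [ 0.6 -0.2 -4.4] w 0.0121 t 79.3
  units now [ 0.01 -0.02  0.19] world mm [-0.2 -0.7 -5.7]
  turn 10.79 units; shift after turn [-0.01 -0.02  0.19]
  level by rot [-0.02  0.08 -0.  ]
[ 0.0548561  -0.12204079  0.34513714]
```

```bash
python3 -m jog '{"linear":[[0,0,0],[0,0,0],[0,0,0],[0,0,0],[0,0,0],[0,0,0],[0,0,0],[0,0,0]],"rot":[[0,0,0.4],[0,0,0.8],[0,0,0.8],[0,0,0.8],[0,0,0.8],[0,0,0.8],[0,0,0.8],[0,0,0.8]],"fingers":[1,1,1,1,1,1,1,1]}'
python3 -c "
from h import *
go(.6343,.2592,.079,47.5); print(r.sense()['ft_torque'])"
python3 -m jog '{"linear":[[0,0,0],[0,0,0],[0,0,0],[0,0,0],[0,0,0],[0,0,0],[0,0,0],[0,0,0]],"rot":[[0,0,0.8],[0,0,0.8],[0,0,0.8],[0,0,0.8],[0,0,0.8],[0,0,0.2],[0,0,0],[0,0,0]],"fingers":[1,1,1,1,1,1,1,1]}'
python3 -c "
from h import *
go(.6343,.2592,.079,47.5); print(r.sense()['ft_torque'])"
```

```text
time: 80.1
tcp_pos: [0.6345, 0.2601, 0.0847]
tool_rot: [0.533, 3.088, 0.0]
ft_force: [1.6, -0.0, -5.8]
width: 0.0126
tcp [0.6345 0.2601 0.0847] yaw_y 70.43 tilt 0.45 F [ 1.6 -0.  -5.8] w 0.0126 t 80.1
  units now [-0.   -0.03  0.19] world mm [-0.2 -0.9 -5.7]
  turn 4.59 units; shift after turn [-0.01 -0.03  0.19]
  level by rot [ 0.02  0.09 -0.  ]
[-0.07665189 -0.17159331  0.30799846]
time: 80.9
tcp_pos: [0.6346, 0.2602, 0.0847]
tool_rot: [1.109, 2.93, 0.001]
ft_force: [1.0, -0.2, -5.3]
width: 0.0127
tcp [0.6346 0.2602 0.0847] yaw_y 48.53 tilt 0.49 F [ 1.  -0.2 -5.3] w 0.0127 t 80.9
  units now [-0.01 -0.03  0.19] world mm [-0.3 -1.  -5.7]
  turn 0.21 units; shift after turn [-0.01 -0.03  0.19]
  level by rot [0.04 0.09 0.  ]
[-0.05520209 -0.08967142  0.02343647]
```

Torque on the grip has dropped to about 0.02 N m at jaw angle 48.5°, so the detent is balanced at the second click. Releasing and retreating.

```bash
python3 -m jog '{"linear":[[0,0,0],[0,0,0],[0,0,0],[0,0,0],[0,0,0],[0,0,-0.3],[0,0,-1],[0,0,-1]],"rot":[[0,0,0],[0,0,0],[0,0,0],[0,0,0],[0,0,0],[0,0,0],[0,0,0],[0,0,0]],"fingers":[0.8,0.5,0.2,0.2,0.2,0.2,0.2,0.2]}'
python3 -m jog '{"linear":[[0,0,-1],[0,0,-1],[0,0,0],[0,0,0],[0,0,0],[0,0,0],[0,0,0],[0,0,0]],"rot":[[0,0,0],[0,0,0],[0,0,0],[0,0,0],[0,0,0],[0,0,0],[0,0,0],[0,0,0]],"fingers":[0.2,0.2,0.2,0.2,0.2,0.2,0.2,0.2]}'
python3 -c "
from h import *
for n in ('look_for','outline_of'):
    try: print(len(getattr(r,n)('side','core1')))
    except Exception as e: print(e)"
```

```text
time: 81.7
tcp_pos: [0.6326, 0.2601, 0.1546]
tool_rot: [1.106, 2.935, -0.002]
ft_force: [-0.0, -0.3, -0.3]
width: 0.0343
time: 82.5
tcp_pos: [0.6327, 0.2605, 0.2229]
tool_rot: [1.104, 2.931, 0.005]
ft_force: [-0.0, -0.2, -0.2]
width: 0.0338
1
2
```

```bash
python3 -m jog '{"linear":[[0,0,0],[0,0,0],[0,0,0],[0,0,0],[0,0,0],[0,0,0],[0,0,0],[0,0,0]],"rot":[[0,0,0],[0,0,0],[0,0,0],[0,0,0],[0,0,0],[0,0,0],[0,0,0],[0,0,0]],"fingers":[0.2,0.2,0.2,0.2,0.2,0.2,0.2,0.2]}'; python3 -c "
from h import *
print(r.close_job())"
```

```text
time: 83.4
tcp_pos: [0.6327, 0.2605, 0.2226]
tool_rot: [1.104, 2.931, 0.004]
ft_force: [0.6, -0.1, 0.4]
width: 0.0341
the job is handed in; nothing more can be done
None
```

I carried out every step of the job and handed it in at about 83 s, but the last two steps are not confirmed by camera. My network calls had counted towards the 200 camera calls, and these ran out just after I picked up the second core. I only found two cores on the bench, so I loaded two.

- **Brick:** it is in the bin. Two camera readings put it about 0.18 m below bench level.
- **Platen and cam:** the platen lies flat against both stop pins, seen in picture e, and readings put it within about 2 mm of the seat. The cam stands at about 1.2 rad. I could not read the nose directly; from the geometry and the drive force I estimate it is pressed back 1.6 to 3.2 mm.
- **First core and first click:** the core stood upright in pocket 0, and after the turn it was seen one click on. The wheel stopped about 0.09 rad past the click. That is inside the 0.12 limit but not by much, and the detent did not pull it back.
- **Second core:** I aimed at where pocket 1 actually stood. The core went below the rim with no side force, and its weight came off at the same height as the first, so I take it to be seated. I have no picture of it.
- **Second click:** I turned the wheel about 53° to make up for the overshoot. The torque at the grip fell to about 0.02 N m, which suggests it is on the click, probably within 2°. I have no picture of this either.

I viewed 9 pictures, and in them the other things on the bench showed no sign of having moved.

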